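# Move three resin-mounted samples round to their next instruments

### The arm

A 6-joint arm with a two-finger parallel gripper is mounted at the origin on the work surface. World frame = base frame: x ahead of the robot, y to its left, z up, the work surface at z = 0. Lengths are in m, angles in rad, forces in N, time in s.
With the tool pointing down it reaches from about 0.425 to 0.95 m from the base axis. Payload 14.7 kg.
Tool frame: the origin (TCP) lies on the centre line of the jaws, within the pads' length; the fingertips stand 22 mm ahead of it and the grasp point (between the pads) lies 3 mm ahead of it; z points along the fingers, x is the direction in which the jaws open and shut, and the axes are right-handed (so a half turn about z gives the same grasp; the last joint's range is limited). The gripper opens to 85 mm and grips with 20 to 120 N. Pads are 22 mm wide; open, the fingers measure 114 mm over their backs; the gripper's body (76 mm by 85 mm) begins 54 mm behind the grasp point. The pads swing forward as they close: fully open they stand 13 mm farther back than shut.
Start: joints at [1.238, 0.48, 1.596, -0, 1.065, -0.047], TCP at [0.183, 0.624, 0.253] pointing down, gripper open.
Joint ranges: [-2.75, 2.75], [-0.82, 2.05], [0.23, 2.67], [-1.56, 4.7], [0.09, 2.69], [-2.92, 2.92]. Speed limits (rad/s): [1.89, 1.89, 2.39, 3.01, 3.01, 3.01].

### API

Orientations are given as [roll, pitch, yaw] about the fixed x, y, z axes, in that order (R = Rz(yaw) Ry(pitch) Rx(roll)).
In Python, from station import r gives the robot as it stands.
- The arm moves only by the tool carry_out, never from a script. Its argument "moves" is text: rows parted by semicolons, each of 6 numbers parted by spaces: the shift along the tool's x, y, z in mm, then the turn, a rotation vector about the tool's x, y, z in degrees. A call has 1 to 8 rows; each row is the pose to reach, as a shift and turn from the pose commanded when the call began, along the tool's axes at that moment; what a row does not reach only later rows make up. A row lasts 1/12 s, in which the tool goes at most 41.7 mm and 7.16 degrees, less where a joint would pass 70% of its speed; a pose out of reach is approached as far as the arm can. A call with a gripper value outside its range is refused whole. "grip" is the opening, from 0 (shut) to 1 (fully open), set as the call begins (left out, the last holds). The fingers move at their own pace and stop on an object; "force" is the grip in N (left out, the last holds). Time passes only in rows, so rows that repeat a pose let the fingers close. It gives the time, the measured TCP pose, the force and the opening at its end, in the units of the state.
- r.get_obs(): the state, without advancing time (a new reading comes with each control period).
- r.snapshot(name): name is "side" or "top"; returns the picture (384x512x3 uint8, blue, green, red); there is no depth.
- r.camera_params(name): a dict with "fx", "fy", "cx", "cy" (pixels), "view" (4x4, takes a point from world to camera coordinates). Camera axes: x right, y up, looking along -z (the intrinsics and any distortion apply to the point x, -y, -z); pixel columns grow to the right and rows downward; lengths in m; the calibration is good to about 2 mm. A picture is of the moment at which its call begins. camera_params takes no time and is no camera call.
- r.sign_off(): hands the job in, once; it reports no verdict.
Trained networks look in the newest picture that a camera, given by its name, has taken for a name from the list of things; names that differ only in an ending like _2 or _b are one class to them, and where a whole thing is asked for, a point or a joint stands for the part that bears it (a point fixed in the world has none). Each returns a list of dicts, best first, with "conf" (0 to 1); they miss things now and then, are a little off and sometimes report something else, mostly with a low value. They report only what shows in the picture. A call takes as long as a camera call. They do not tell look-alikes from the thing itself.
- r.masks_of(camera, target): "region" (384x512 bool, what is visible of it) and "rect" ([centre column, centre row, width, height] in pixels, round what is visible of it).
The state is a dict: "clock": time; "joints": joint angles; "joint_velocities": joint speeds; "joint_torque": joint torques, N m; "tool_pos": TCP position; "orientation": TCP orientation; "contact_force": force on the tool from outside, world axes, zero at the start; "ft_torque": the same for the moment, N m; "width": finger opening in m.
Only numpy, scipy, OpenCV 4.12 (cv2) and the standard library are available. Lean on these libraries where they do the work, as an engineer would, in place of code of your own. Each camera call takes 0.05 s, during which the arm holds its last target.

### The job

Each of the three resin-mounted samples is due at its next instrument: put the large round mount, now on the balance, on the white plate of the light base, the rectangular mount, now on the light base, on the photo turntable, and the small round mount, now on the turntable, on the balance pan; the grey mat is free for setting one down meanwhile. Stand each in the middle of its pan, plate or disc with the polished face up, set down and not dropped, and let go of it. Do not tip the mounts or let them touch one another, and leave the beaker, the dish and the jar where they are.

Things in the scene. Friction and masses are not known exactly. Their poses are not given: they have to be found in the camera images.
- mount_large_c (a point): black resin mount holding a polished metal section, seen as a bright steel bar in its top face: a round puck 50 mm in diameter, 30 mm high, about 120 g; starts on the balance pan. The point is its centre, half-way up; z is up when it stands polished face up
- mount_rect_c (a point): black resin mount holding a polished metal section, seen as a bright steel strip in its top face: a rectangular block 60 x 32 mm, 28 mm high, about 110 g; starts on the light base. The point is its centre, half-way up; z is up when it stands polished face up; its x axis runs along the 60 mm side, y along the 32 mm side
- mount_small_c (a point): black resin mount holding a polished metal section, seen as a bright steel round spot in its top face: a slim round puck 30 mm in diameter, 32 mm high, about 50 g; starts on the turntable (the similar small mounts in the divided grey box at the far left belong there). The point is its centre, half-way up; z is up when it stands polished face up
- balance_pan (a point): laboratory balance, fixed: white housing 160 mm wide and 205 mm deep with a dark display and two keys on a sloped grey panel at the side towards the robot, and a round flat steel pan 116 mm in diameter that stands 14 mm above the housing and does not move. The point is the middle of the pan's top, 58 mm above the table; z up
- lightbase_plate (a point): flat light base of the stereo microscope (the microscope is swung well clear), fixed: grey box 160 mm wide, 200 mm deep, with a round flat white plate 94 mm in diameter standing 2 mm proud of its top. The point is the middle of the plate's top, 43 mm above the table; z up
- turntable_disc (a point): photo turntable, fixed (the disc is locked): flat round aluminium disc 146 mm in diameter with black degree marks round the edge, on a grey foot with a small drive knob towards the robot. The point is the middle of the disc's top, 36 mm above the table; z up
- mat_top (a point): empty grey bench mat, fixed, 140 x 140 mm, 4 mm thick, free for setting a mount down on meanwhile. The point is the middle of its top, 4 mm above the table; z up
- beaker_c (a point): bystander: empty glass beaker, 60 mm in diameter, 80 mm high, loose, at the far left of the working area. The point is its centre, half-way up
- dish_c (a point): bystander: covered glass dish with a white disc on its lid, 60 mm in diameter, 16 mm high, loose, at the far right of the working area. The point is its centre, half-way up
- jar_c (a point): bystander: amber glass jar with a black cap, 50 mm in diameter, 68 mm high, loose, on the near side, right of the middle. The point is its centre, half-way up
Not all that is in view belongs to the job. What is shaped like the part that bears mount_small_c but blue, green or purple is not meant.

How it is judged:
By the outcome, as a careful person would: the job done as asked, in the order asked, and still so for the second after the job is handed in, with the robot touching nothing.
It also fails if it takes over 122 s, if anything falls off the work surface, if the arm or the gripper's body presses on something with over 40 N, if the wrist force passes 120 N, or if a joint passes its speed limit or range.

## Working session

There is one attempt and no reset: what is moved stays moved. The work goes in short steps, Python scripts to look and compute and a tool call to move; the robot and the scene stay as the last step left them, time stands still between calls to the robot, and variables do not carry over. Pictures are saved under pics/ and viewed, and the job is handed in when it is done.

Besides the shell and the picture viewer there is one more tool, called after ">>>" as name(argument=value, ...) on one line, values as JSON. carry_out: Moves the arm, as the interface text tells. Its arguments: {"type":"object","properties":{"moves":{"type":"string"},"grip":{"type":"number"},"force":{"type":"number"}},"required":["moves"]}

```bash
mkdir -p pics; ls
cat > h.py <<'E'
import numpy as np, cv2
from station import r
def snap(c,n):
    im=r.snapshot(c); cv2.imwrite(f'pics/{n}.png',im); return im
E
python3 - <<'E'
from h import *
print(r.get_obs())
for c in ('top','side'):
    snap(c,c+'0'); p=r.camera_params(c); print(c,{k:(np.round(v,4).tolist() if hasattr(v,'__len__') else v) for k,v in p.items()})
E
```

```text
pics
{'clock': 0.0, 'joints': array([ 1.23839611e+00,  4.80835081e-01,  1.59686835e+00, -1.08059679e-05,
        1.06511860e+00, -4.66190269e-02]), 'joint_velocities': array([-0.00010132, -0.00048358, -0.0005494 ,  0.00016639,  0.00131642,
       -0.00012402]), 'joint_torque': array([-3.68498848e-03, -9.50656199e+01, -4.30139995e+01, -2.48111073e-04,
        1.32584560e-02,  3.69716997e-05]), 'tool_pos': array([0.18310683, 0.6232688 , 0.25267234]), 'orientation': array([-3.1415448e+00,  1.2284813e-03,  1.2850204e+00]), 'contact_force': array([-0.05942601, -0.1946114 , -0.11333703]), 'ft_torque': array([-0.02081131,  0.02988916, -0.02445555]), 'width': 0.08551103712028957}
top {'fx': 449.66518408747305, 'fy': 449.66518408747305, 'cx': 259.3378309134858, 'cy': 186.94045077981406, 'view': [[-0.0112, -0.9999, 0.006, 0.0721], [0.9821, -0.0099, 0.188, -0.4936], [-0.1879, 0.008, 0.9822, -1.3206], [0.0, 0.0, 0.0, 1.0]]}
side {'fx': 472.21255571115216, 'fy': 472.21255571115216, 'cx': 249.7918562244632, 'cy': 198.19907329845432, 'view': [[-0.9955, -0.0932, -0.0194, 0.4975], [0.0372, -0.5683, 0.822, -0.0524], [-0.0877, 0.8175, 0.5692, -1.3757], [0.0, 0.0, 0.0, 1.0]]}
```

View pics/top0.png

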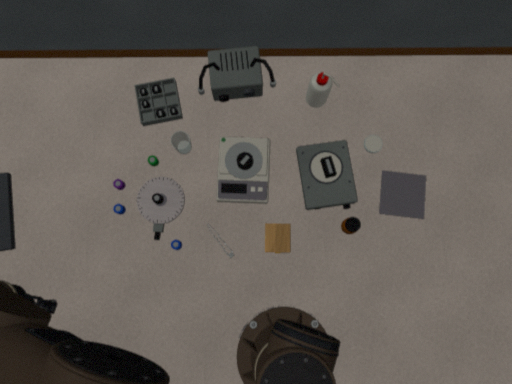

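View pics/side0.png

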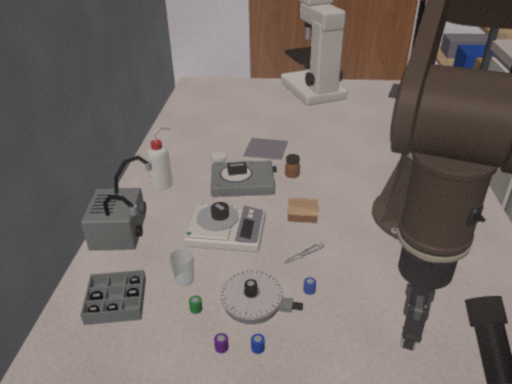

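```bash
cat >> h.py <<'E'
def ray(c,u,v,z):
    p=r.camera_params(c); V=np.array(p['view']); R=V[:3,:3]; t=V[:3,3]
    o=-R.T@t; d=R.T@np.array([(u-p['cx'])/p['fx'],-(v-p['cy'])/p['fy'],-1.])
    return o+d*(z-o[2])/d[2]
def proj(c,P):
    p=r.camera_params(c); V=np.array(p['view']); q=V[:3,:3]@np.asarray(P,float)+V[:3,3]
    return np.array([p['cx']+p['fx']*q[0]/-q[2], p['cy']+p['fy']*q[1]/q[2]])
E
python3 - <<'E'
from h import *
print({k:v for k,v in r.camera_params('top').items() if k not in('view',)})
for n in ['mount_large_c','mount_rect_c','mount_small_c','balance_pan','lightbase_plate','turntable_disc','mat_top','beaker_c','dish_c','jar_c']:
    for c in ('top','side'):
        if c=='side' and n not in('mount_large_c','mount_rect_c','mount_small_c'): continue
        for d in r.masks_of(c,n)[:6]:
            print(n,c,round(d['conf'],2),np.round(d['rect'],1),d['region'].sum())
E
```

```text
{'fx': 449.66518408747305, 'fy': 449.66518408747305, 'cx': 259.3378309134858, 'cy': 186.94045077981406}
mount_large_c top 0.77 [246.2 160.9  15.4  19. ] 257
mount_large_c side 0.82 [217.3 212.2  18.3  14. ] 303
mount_large_c side 0.75 [263.9 150.6  47.5  23.3] 718
mount_rect_c top 0.55 [327.9 166.9  15.5  21.7] 235
mount_rect_c side 0.64 [238.  171.3  18.4   9.8] 230
mount_small_c top 0.66 [349.4 223.7  20.5  19.4] 266
mount_small_c top 0.57 [118.6 187.1   9.7  14.4] 98
mount_small_c top 0.5 [157.8 199.3  15.3   7.4] 106
mount_small_c top 0.5 [154.8 161.    7.9  13. ] 92
mount_small_c top 0.44 [175.1 244.8   6.8  12.8] 96
mount_small_c side 0.7 [256.8 343.4  13.5  22.5] 237
mount_small_c side 0.65 [308.7 285.3   8.6  17.6] 191
mount_small_c side 0.52 [222.1 345.   12.3  21.2] 247
mount_small_c side 0.49 [252.9 286.3  12.   14.8] 227
mount_small_c side 0.46 [195.2 306.4  16.7  19.8] 201
balance_pan top 0.61 [245.5 168.9  55.3  69.1] 3253
lightbase_plate top 0.82 [325.3 174.4  63.4  70.3] 3175
turntable_disc top 0.59 [161.  208.8  54.8  62.3] 1841
mat_top top 0.67 [404.2 195.2  49.5  47.6] 2012
mat_top top 0.47 [160.9 208.9  50.2  64.8] 1799
beaker_c top 0.84 [180.7 142.6  22.7  21.8] 375
beaker_c top 0.47 [327.6 167.8  13.   18.9] 231
dish_c top 0.56 [373.2 144.3  16.7  12.5] 240
jar_c top 0.75 [349.8 224.8  18.2  21.9] 253
jar_c top 0.57 [244.1 169.8  54.5  71. ] 3252
```

Run:
```python
from h import *
t=cv2.imread('pics/top0.png'); s=cv2.imread('pics/side0.png')
def crop(im,x,y,w,h,f): return cv2.resize(im[y:y+h,x:x+w],None,fx=f,fy=f,interpolation=cv2.INTER_CUBIC)
a=np.hstack([crop(t,110,140,80,100,5),crop(t,205,125,80,100,5)][:2]); cv2.imwrite('pics/cr1.png',a)
a=np.hstack([crop(t,290,130,80,100,5),crop(s,200,150,80,100,5)]); cv2.imwrite('pics/cr2.png',a)
```

```text
(no output)
```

View pics/cr1.png

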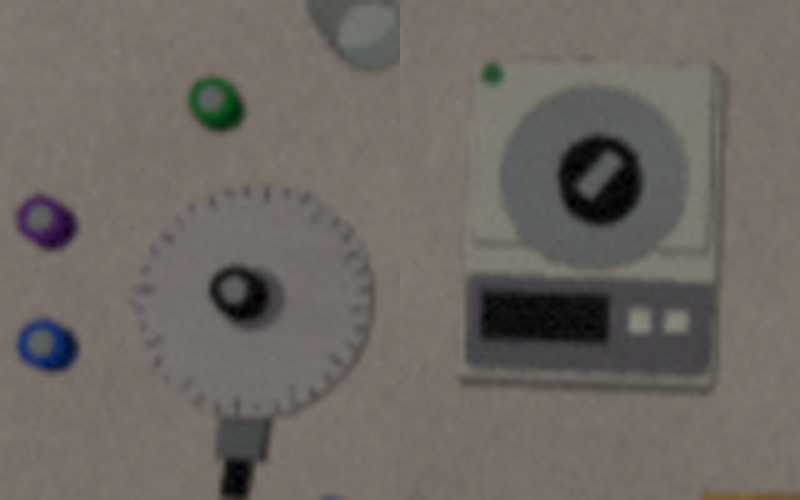

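View pics/cr2.png

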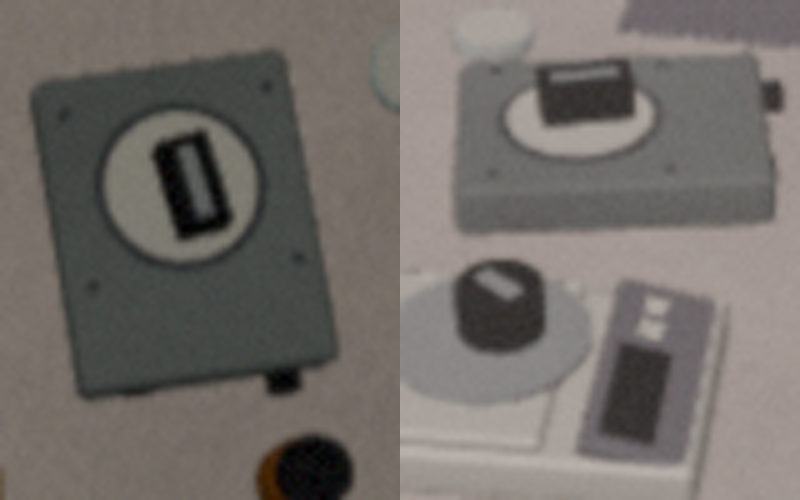

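```bash
cat >> h.py <<'E'
from scipy.optimize import minimize
th=np.linspace(0,2*np.pi,90,endpoint=False)
def disc(R): return lambda q,z: np.c_[q[0]+R*np.cos(th),q[1]+R*np.sin(th),np.full(90,z)]
def cyl(R,h): return lambda q,z: np.vstack([disc(R)(q,z-h/2),disc(R)(q,z+h/2)])
def box(a,b,h):
    def f(q,z):
        c,s=np.cos(q[2]),np.sin(q[2]); P=[]
        for dz in(-h/2,h/2):
            for i,j in((1,1),(1,-1),(-1,-1),(-1,1)):
                x,y=i*a/2,j*b/2; P.append([q[0]+c*x-s*y,q[1]+s*x+c*y,z+dz])
        return np.array(P)
    return f
def contour(c,P,n=160):
    uv=np.array([proj(c,p) for p in P],np.float32)
    h=cv2.convexHull(uv)[:,0]; h=np.vstack([h,h[:1]]).astype(float)
    d=np.linalg.norm(np.diff(h,axis=0),axis=1); s=np.r_[0,np.cumsum(d)]
    t=np.linspace(0,s[-1],n,endpoint=False)
    p=np.c_[np.interp(t,s,h[:,0]),np.interp(t,s,h[:,1])]
    k=np.clip(np.searchsorted(s,t,side='right')-1,0,len(d)-1)
    tg=(h[k+1]-h[k])/d[k][:,None]; nn=np.c_[tg[:,1],-tg[:,0]]
    ctr=p.mean(0); nn*=np.sign(((p-ctr)*nn).sum(1))[:,None]
    return p,nn
def samp(im,p): return cv2.remap(im,p[:,0].astype(np.float32)[None],p[:,1].astype(np.float32)[None],cv2.INTER_LINEAR)[0].astype(float)
def fit(c,im,model,z,q0,w=1.3,step=.006):
    im=cv2.GaussianBlur(im,(0,0),.7).astype(np.float32)
    def dif(q,w=w):
        p,n=contour(c,model(q,z)); return samp(im,p+w*n)-samp(im,p-w*n)
    def cost(q,dirn): return -np.clip(dif(q)@dirn,-60,60).mean()
    q=np.array(q0,float)
    best=None
    ref=np.median(dif(q,3.),0); ref/=np.linalg.norm(ref)+1e-9
    for k in range(3):
      for s0 in [(1,1),(-1,1),(1,-1)]:
        sx=[q]+[q+np.eye(len(q))[i]*(step*s0[i] if i<2 else .1) for i in range(len(q))]
        m=minimize(cost,q,args=(ref,),method='Nelder-Mead',options=dict(initial_simplex=sx,xatol=1e-5,fatol=1e-4))
        if best is None or m.fun<best.fun: best=m
      q=best.x
    return q,-best.fun,ref
def draw(c,im,P,col=(0,0,255),f=4):
    p,_=contour(c,P)
    cv2.polylines(im,[np.int32(np.round((p+.5)*f-.5))],True,col,1)
E
cat > m.py <<'E'
from h import *
ims={c:cv2.imread(f'pics/{c}0.png') for c in('top','side')}
items=[('pan',disc(.058),.058,(244,159)),('plate',disc(.047),.043,(326,167)),('disc',disc(.073),.036,(161,200)),
('large',cyl(.025,.03),.073,(245,161)),('small',cyl(.015,.032),.052,(158,199)),('rect',box(.06,.032,.028),.057,(328,167))]
for c in('top','side'):
    big=cv2.resize(ims[c],None,fx=4,fy=4,interpolation=cv2.INTER_CUBIC)
    for n,m,z,uv in items:
        q0=ray('top',*uv,z)[:2] 
        if n=='rect': q0=np.r_[q0,.15]
        q,s,ref=fit(c,ims[c],m,z,q0)
        print(c,n,np.round(q,4),round(s,1),np.round(ref,2)); draw(c,big,m(q,z))
    if c=='top':
        cv2.imwrite('pics/ov_top.png',cv2.resize(big[480:1000,400:1560],None,fx=.69,fy=.69,interpolation=cv2.INTER_AREA))
    else: cv2.imwrite('pics/ov_side.png',big[590:1190+120,660:1180])
E
python3 m.py
```

```text
Traceback (most recent call last):
  File "m.py", line 10, in <module>
    q,s,ref=fit(c,ims[c],m,z,q0)
            ~~~^^^^^^^^^^^^^^^^^
  File "h.py", line 46, in fit
    m=minimize(cost,q,args=(ref,),method='Nelder-Mead',options=dict(initial_simplex=sx,xatol=1e-5,fatol=1e-4))
  File "h.py", line 39, in cost
    def cost(q,dirn): return -np.clip(dif(q)@dirn,-60,60).mean()
                                      ~~~^^^
  File "h.py", line 38, in dif
    p,n=contour(c,model(q,z)); return samp(im,p+w*n)-samp(im,p-w*n)
        ~~~~~~~^^^^^^^^^^^^^^
  File "h.py", line 25, in contour
    uv=np.array([proj(c,p) for p in P],np.float32)
                 ~~~~^^^^^
  File "h.py", line 10, in proj
    p=r.camera_params(c); V=np.array(p['view']); q=V[:3,:3]@np.asarray(P,float)+V[:3,3]
ValueError: time passes only in moves, steps and waits
```

```bash
sed -i 's/r\.camera_params(c)/CP(c)/' h.py; sed -i '2a _C={}\ndef CP(c):\n    if c not in _C: _C[c]=r.camera_params(c)\n    return _C[c]' h.py; sed -n 1,8p h.py; python3 m.py; python3 -c "
from station import r;print(r.get_obs()['clock'])"
```

```text
import numpy as np, cv2
from station import r
_C={}
def CP(c):
    if c not in _C: _C[c]=r.camera_params(c)
    return _C[c]
def snap(c,n):
    im=r.snapshot(c); cv2.imwrite(f'pics/{n}.png',im); return im
top pan [0.577  0.1148] 33.5 [0.41 0.58 0.7 ]
top plate [ 0.5554 -0.139 ] 60.0 [-0.5  -0.57 -0.65]
top disc [0.458 0.367] 14.4 [0.16 0.58 0.8 ]
top large [0.5693 0.1094] 60.0 [0.57 0.59 0.57]
top small [0.4594 0.3722] 60.0 [0.55 0.56 0.62]
top rect [ 0.5525 -0.1421  0.2555] 59.9 [0.54 0.59 0.6 ]
side pan [0.5775 0.1223] 29.8 [0.44 0.57 0.69]
side plate [ 0.5584 -0.1442] 31.4 [-0.52 -0.57 -0.63]
side disc [0.4638 0.366 ] 3.3 [0.25 0.56 0.79]
side large [0.5693 0.1094] 60.0 [0.58 0.58 0.57]
side small [0.4609 0.3752] 60.0 [0.57 0.57 0.6 ]
side rect [ 0.5546 -0.1415  0.3083] 59.8 [0.55 0.57 0.6 ]
0.75
```

```bash
sed -i 's/-60,60/-200,200/' h.py; python3 m.py
```

```text
top pan [0.577  0.1148] 33.5 [0.41 0.58 0.7 ]
top plate [ 0.5564 -0.1381] 89.3 [-0.5  -0.57 -0.65]
top disc [0.458 0.367] 14.4 [0.16 0.58 0.8 ]
top large [0.5706 0.1109] 104.2 [0.57 0.59 0.57]
top small [0.4616 0.3739] 97.6 [0.55 0.56 0.62]
top rect [ 0.5532 -0.1426  0.2517] 129.2 [0.54 0.59 0.6 ]
side pan [0.5774 0.1212] 29.4 [0.44 0.57 0.69]
side plate [ 0.5578 -0.1387] 46.2 [-0.52 -0.57 -0.63]
side disc [0.4638 0.366 ] 3.3 [0.25 0.56 0.79]
side large [0.5713 0.1108] 112.4 [0.58 0.58 0.57]
side small [0.4619 0.3742] 117.6 [0.57 0.57 0.6 ]
side rect [ 0.5547 -0.1451  0.2453] 106.9 [0.55 0.57 0.6 ]
```

View pics/ov_top.png

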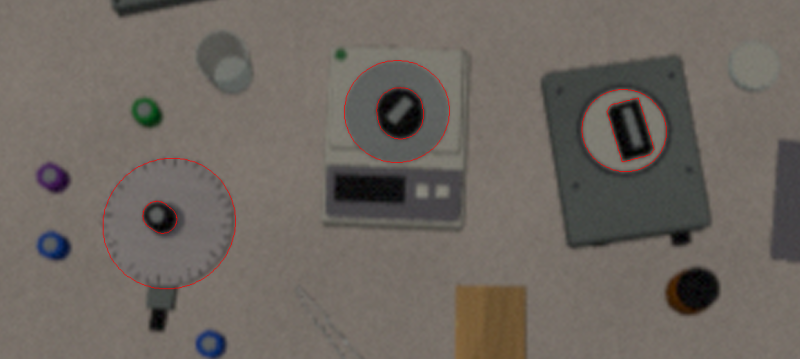

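View pics/ov_side.png

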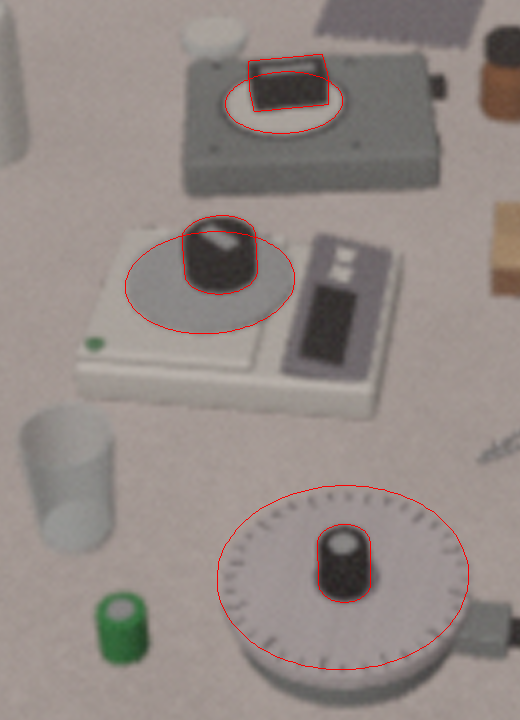

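```bash
cat >> h.py <<'E'
def plan(*T):
    """T: list of (x,y,z,yaw) ; prints tool-frame shift/turn from present pose"""
    o=r.get_obs(); p=o['tool_pos']; R=cv2.Rodrigues(np.zeros(3))[0]
    from scipy.spatial.transform import Rotation as Ro
    A=Ro.from_euler('xyz',o['orientation'])
    print('now',np.round(p,4),'rpy',np.round(o['orientation'],4),'j',np.round(o['joints'],2),'w',round(o['width'],4),'F',np.round(o['contact_force'],1),'t',round(o['clock'],2))
    for x,y,z,yaw in T:
        B=Ro.from_euler('xyz',[np.pi,0,yaw])
        print('shift mm',np.round(A.inv().apply(np.array([x,y,z])-p)*1000,1),'turn',np.round((A.inv()*B).as_rotvec(degrees=True),2))
E
python3 - <<'E'
from h import *
for n,u,v,z in[('mat',403.5,194.5,.004),('jar',351,225,.06),('dish',373,144,.016),('beaker',181,142,.04)]: print(n,np.round(ray('top',u,v,z),3))
plan((.571,.111,.22,1.285),(.571,.111,.115,1.285),(.571,.111,.085,1.285))
im=cv2.imread('pics/top0.png'); g=cv2.resize(im[150:240,340:450],None,fx=6,fy=6,interpolation=cv2.INTER_CUBIC); 
q,s,ref=fit('top',im,lambda q,z:box(.14,.14,.0001)(q,z),.004,np.r_[ray('top',403.5,194.5,.004)[:2],0.05]); print(q,s)
E
```

```text
mat [ 0.474 -0.385  0.004]
jar [ 0.374 -0.204  0.06 ]
dish [ 0.635 -0.296  0.016]
beaker [0.64  0.309 0.04 ]
now [0.1832 0.6236 0.2533] rpy [ 3.1416 -0.      1.285 ] j [ 1.24  0.48  1.6  -0.    1.07 -0.05] w 0.0857 F [ 0.3 -0.2  0.3] t 0.75
shift mm [-382.5  516.6   33.3] turn [ 0. -0.  0.]
shift mm [-382.5  516.6  138.3] turn [ 0. -0.  0.]
shift mm [-382.5  516.6  168.3] turn [ 0. -0.  0.]
[ 0.47509532 -0.38112297 -0.13180191] 57.73444615511596
```

>>> carry_out(moves="-12 16 0 0 0 0; -36 48 0 0 0 0; -60 81 0 0 0 0; -84 113 0 0 0 0; -108 146 0 0 0 0; -132 178 0 0 0 0; -156 211 0 0 0 0; -180 243 0 0 0 0", grip=1, force=40)

```text
clock: 1.42
tool_pos: [0.3665, 0.3808, 0.2535]
orientation: [3.141, -0.0, 1.285]
contact_force: [1.2, 0.2, 0.1]
width: 0.0856
```

>>> carry_out(moves="-24 32 0 0 0 0; -48 65 5 0 0 0; -72 98 10 0 0 0; -96 130 15 0 0 0; -120 163 20 0 0 0; -144 195 25 0 0 0; -168 228 30 0 0 0; -190 257 33 0 0 0")

```text
clock: 2.08
tool_pos: [0.5598, 0.1254, 0.22]
orientation: [3.141, 0.0, 1.285]
contact_force: [0.2, 0.3, 0.8]
width: 0.0852
```

Run:
```python
from h import *
plan((.571,.111,.12,1.285),(.571,.111,.085,1.285))
```

```text
now [0.5598 0.1254 0.22  ] rpy [3.1414 0.     1.2845] j [ 0.17  0.41  1.81 -0.    0.92 -1.12] w 0.0852 F [0.2 0.3 0.8] t 2.08
shift mm [-10.7  14.8 100. ] turn [ 0.01  0.   -0.03]
shift mm [-10.7  14.8 135. ] turn [ 0.01  0.   -0.03]
```

>>> carry_out(moves="-5 7 15 0 0 0; -10 13 45 0 0 0; -12.5 16.5 70 0 0 0; -12.5 16.5 90 0 0 0; -12.5 16.5 98 0 0 0; -12.5 16.5 98 0 0 0; -12.5 16.5 98 0 0 0")

```text
clock: 2.67
tool_pos: [0.5711, 0.1112, 0.1227]
orientation: [-3.142, 0.0, 1.285]
contact_force: [0.4, -0.1, 0.6]
width: 0.0853
```

Run:
```python
from h import *
plan((.571,.111,.12,1.285),(.571,.111,.085,1.285))
snap('top','t1');snap('side','s1')
t=cv2.imread('pics/top0.png')
a=cv2.imread('pics/t1.png')[110:230,190:320];b=cv2.imread('pics/s1.png')[150:270,160:290]
cv2.imwrite('pics/c1.png',cv2.resize(np.hstack([a,b]),None,fx=3,fy=3,interpolation=cv2.INTER_CUBIC))
```

```text
now [0.5711 0.1112 0.1227] rpy [-3.1415  0.      1.2851] j [ 0.14  0.55  1.87  0.    0.72 -1.14] w 0.0853 F [ 0.4 -0.1  0.6] t 2.67
shift mm [-0.2 -0.   2.7] turn [-0.    0.    0.01]
shift mm [-0.2 -0.  37.7] turn [-0.    0.    0.01]
```

View pics/c1.png

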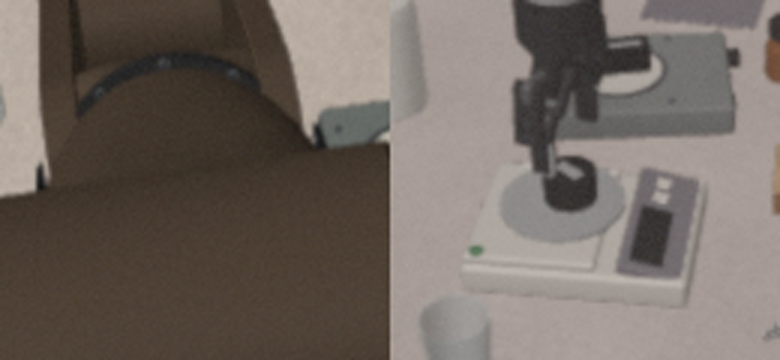

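>>> carry_out(moves="0 0 10 0 0 0; 0 0 22 0 0 0; 0 0 32 0 0 0; 0 0 37.5 0 0 0; 0 0 37.5 0 0 0; 0 0 37.5 0 0 0")

```text
clock: 3.27
tool_pos: [0.5706, 0.111, 0.0842]
orientation: [-3.14, 0.001, 1.285]
contact_force: [0.4, 0.8, -0.3]
width: 0.0856
```

>>> carry_out(moves="0 0 0 0 0 0; 0 0 0 0 0 0; 0 0 0 0 0 0; 0 0 0 0 0 0; 0 0 0 0 0 0; 0 0 0 0 0 0", grip=0.4, force=40)

```text
clock: 3.77
tool_pos: [0.5712, 0.1111, 0.0854]
orientation: [3.141, -0.0, 1.285]
contact_force: [-1.2, 0.3, 6.1]
width: 0.0487
```

Run:
```python
from h import *
for i in range(2):
    snap('side','s2%d'%i); o=r.get_obs(); print(o['width'],o['contact_force'],o['ft_torque'],o['tool_pos'])
b=cv2.imread('pics/s21.png')[150:270,160:290]
cv2.imwrite('pics/c2.png',cv2.resize(b,None,fx=5,fy=5,interpolation=cv2.INTER_CUBIC))
```

```text
0.048655393342083596 [-1.98186873 -0.2050336   6.9785734 ] [-0.11913101  0.1730393  -0.02645159] [0.5712235  0.11108478 0.08543295]
0.04872961790546577 [-0.7503501  -0.47814949  5.45636035] [-0.12811305  0.23876707  0.00403345] [0.57122671 0.11106313 0.08543561]
```

View pics/c2.png

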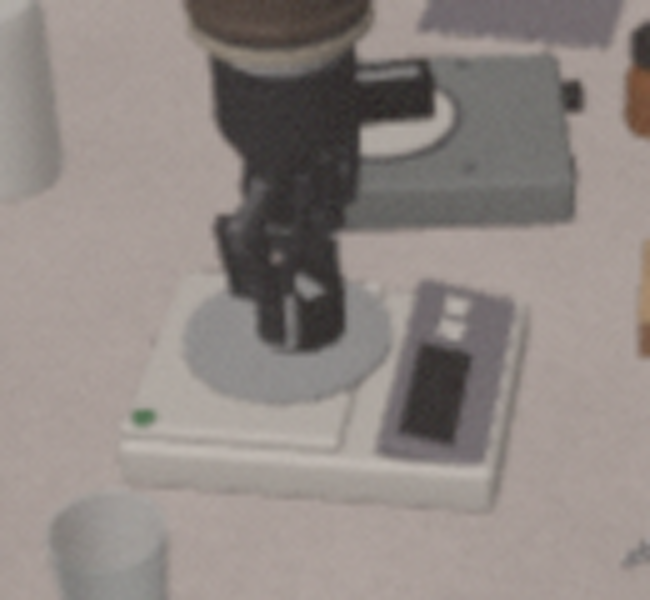

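>>> carry_out(moves="0 0 -4 0 0 0; 0 0 -12 0 0 0; 0 0 -25 0 0 0; 0 0 -40 0 0 0; 0 0 -55 0 0 0; 0 0 -70 0 0 0; 0 0 -80 0 0 0; 0 0 -80 0 0 0")

```text
clock: 4.53
tool_pos: [0.5721, 0.1112, 0.1673]
orientation: [3.138, -0.001, 1.285]
contact_force: [1.7, 1.2, -1.6]
width: 0.0484
```

Run:
```python
from h import *
snap('side','s3'); 
plan((.56,-.08,.17,1.285),(.475,-.381,.17,1.285),(.475,-.381,.04,1.285),(.475,-.381,.0314,1.285))
b=cv2.imread('pics/s3.png')[110:250,160:290]
cv2.imwrite('pics/c3.png',cv2.resize(b,None,fx=4,fy=4,interpolation=cv2.INTER_CUBIC))
```

```text
now [0.5716 0.1111 0.166 ] rpy [ 3.1395e+00 -9.0000e-04  1.2851e+00] j [ 0.14  0.49  1.84 -0.    0.81 -1.15] w 0.0486 F [-0.4 -0.4 -1.6] t 4.58
shift mm [-186.6   42.8   -4.1] turn [ 0.12 -0.05  0.  ]
shift mm [-499.4   46.1   -4.4] turn [ 0.12 -0.05  0.  ]
shift mm [-499.5   45.8  125.6] turn [ 0.12 -0.05  0.  ]
shift mm [-499.5   45.8  134.2] turn [ 0.12 -0.05  0.  ]
```

View pics/c3.png

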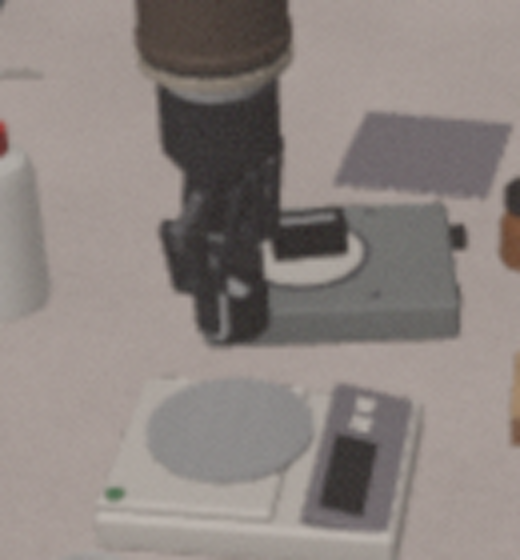

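>>> carry_out(moves="-8 1 0 0 0 0; -26 2 0 0 0 0; -52 5 0 0 0 0; -82 7 0 0 0 0; -112 10 0 0 0 0; -142 13 0 0 0 0; -172 16 0 0 0 0; -202 19 0 0 0 0")

```text
clock: 5.25
tool_pos: [0.5309, -0.0898, 0.1638]
orientation: [-3.14, 0.0, 1.285]
contact_force: [0.6, 0.4, -0.7]
width: 0.0485
```

>>> carry_out(moves="-30 3 0 0 0 0; -60 6 0 0 0 0; -90 9 0 0 0 0; -120 12 0 0 0 0; -150 15 0 0 0 0; -180 18 0 0 0 0; -210 21 0 0 0 0; -236 23 0 0 0 0")

```text
clock: 5.92
tool_pos: [0.4863, -0.323, 0.1636]
orientation: [-3.14, -0.0, 1.284]
contact_force: [0.1, 0.4, -1.6]
width: 0.0484
```

>>> carry_out(moves="-24 2 10 0 0 0; -42 3 25 0 0 0; -54 4 45 0 0 0; -61 4 65 0 0 0; -61 4 82 0 0 0; -61 4 95 0 0 0; -61 4 100 0 0 0; -61 4 100 0 0 0")

```text
clock: 6.58
tool_pos: [0.4734, -0.3799, 0.0632]
orientation: [-3.139, -0.001, 1.285]
contact_force: [-0.6, -1.1, -0.8]
width: 0.0491
```

Run:
```python
from h import *
plan((.475,-.381,.04,1.285),(.475,-.381,.0314,1.285))
im=snap('side','s4')
z=.058
q,s,_=fit('side',im,disc(.058),z,(.577,.115)); print('pan side',q,s)
cv2.imwrite('pics/c4.png',cv2.resize(im[90:250,160:340],None,fx=4,fy=4,interpolation=cv2.INTER_CUBIC))
```

```text
now [ 0.4734 -0.3799  0.0632] rpy [-3.1389e+00 -1.3000e-03  1.2851e+00] j [-0.73  0.66  1.84  0.    0.65 -2.01] w 0.0491 F [-0.6 -1.1 -0.8] t 6.58
shift mm [-0.6  1.9 23.2] turn [-0.15 -0.07  0.  ]
shift mm [-0.7  1.9 31.8] turn [-0.15 -0.07  0.  ]
pan side [0.57742823 0.1212732 ] 32.14052279966463
```

View pics/c4.png

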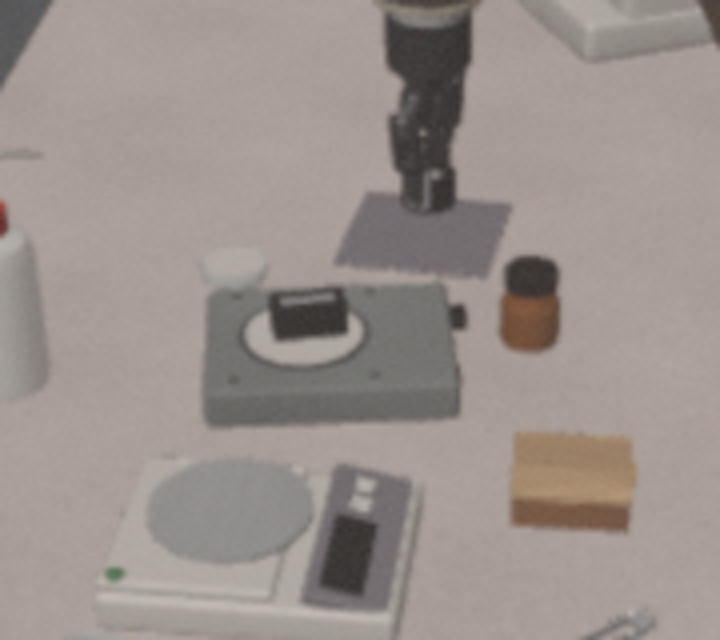

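>>> carry_out(moves="0 1 8 0 0 0; 0 2 18 0 0 0; 0 2 25 0 0 0; 0 2 28 0 0 0; 0 2 30 0 0 0; 0 2 31 0 0 0; 0 2 31 0 0 0; 0 2 31 0 0 0")

```text
clock: 7.3
tool_pos: [0.4764, -0.3814, 0.034]
orientation: [3.141, 0.0, 1.285]
contact_force: [-0.1, 0.3, -1.6]
width: 0.0488
```

>>> carry_out(moves="0 0 0.7 0 0 0; 0 0 1.4 0 0 0; 0 0 1.4 0 0 0; 0 0 1.4 0 0 0")

```text
clock: 7.63
tool_pos: [0.4763, -0.3813, 0.0325]
orientation: [3.142, 0.0, 1.285]
contact_force: [-0.5, -0.6, -2.0]
width: 0.0488
```

>>> carry_out(moves="0 0 0.5 0 0 0; 0 0 1 0 0 0; 0 0 1 0 0 0; 0 0 1 0 0 0")

```text
clock: 7.97
tool_pos: [0.4763, -0.3813, 0.0315]
orientation: [3.142, 0.0, 1.285]
contact_force: [-0.5, -0.1, 1.5]
width: 0.0484
```

>>> carry_out(moves="0 0 0.3 0 0 0; 0 0 0.3 0 0 0; 0 0 0.3 0 0 0")

```text
clock: 8.22
tool_pos: [0.4763, -0.3813, 0.0314]
orientation: [3.141, 0.0, 1.285]
contact_force: [-1.7, 1.3, 7.4]
width: 0.0487
```

>>> carry_out(moves="0 0 0 0 0 0; 0 0 0 0 0 0; 0 0 0 0 0 0; 0 0 0 0 0 0; 0 0 -2 0 0 0; 0 0 -6 0 0 0; 0 0 -14 0 0 0; 0 0 -26 0 0 0", grip=1)

```text
clock: 8.88
tool_pos: [0.4759, -0.3809, 0.0573]
orientation: [-3.14, -0.001, 1.285]
contact_force: [-0.8, 0.3, -0.0]
width: 0.0856
```

>>> carry_out(moves="3 0 -20 0 0 0; 18 0 -44 0 0 0; 40 0 -68 0 0 0; 66 0 -88 0 0 0; 96 0 -100 0 0 0; 128 0 -104 0 0 0; 160 0 -104 0 0 0; 192 0 -104 0 0 0")

```text
clock: 9.55
tool_pos: [0.531, -0.1959, 0.1631]
orientation: [3.139, 0.0, 1.285]
contact_force: [0.8, -0.5, -0.3]
width: 0.0855
```

Run:
```python
from h import *
plan((.56,.15,.17,1.285),(.4617,.374,.17,1.285))
im=snap('side','s5'); t=snap('top','t5')
q,s,_=fit('side',im,cyl(.025,.03),.019,(.476,-.381)); print('large side',q,s)
q,s,_=fit('top',t,cyl(.025,.03),.019,(.476,-.381)); print('large top',q,s)
cv2.imwrite('pics/c5.png',np.hstack([cv2.resize(im[90:250,160:340],None,fx=3,fy=3,interpolation=cv2.INTER_CUBIC)[:450],cv2.resize(t[150:300,370:450],None,fx=3,fy=3)]))
```

```text
now [ 0.531  -0.1959  0.1631] rpy [3.1393e+00 3.0000e-04 1.2846e+00] j [-0.41  0.47  1.88 -0.    0.79 -1.69] w 0.0855 F [ 0.8 -0.5 -0.3] t 9.55
shift mm [340.  -69.8  -7.2] turn [ 0.13  0.02 -0.02]
shift mm [ 527.1 -227.3   -7.6] turn [ 0.13  0.02 -0.02]
large side [ 0.47666544 -0.38278244] 84.014046674805
large top [ 0.48270642 -0.37783184] 2.6087448404730784
```

View pics/c5.png

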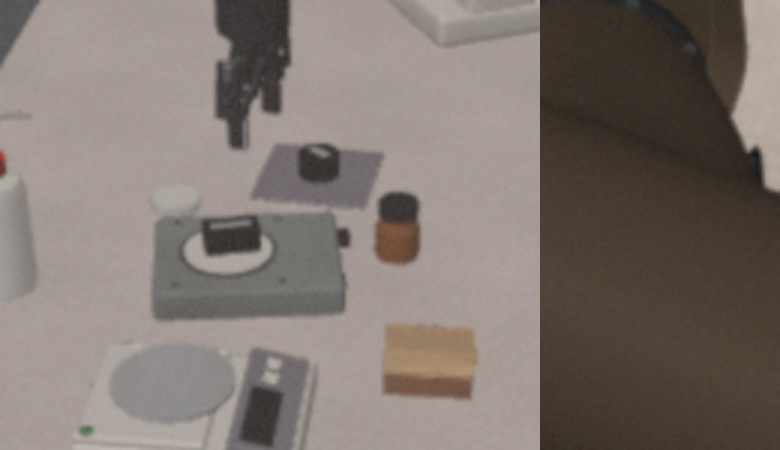

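>>> carry_out(moves="30 -13 0 0 0 0; 62 -27 0 0 0 0; 94 -40 0 0 0 0; 126 -54 0 0 0 0; 158 -68 0 0 0 0; 190 -82 0 0 0 0; 222 -96 0 0 0 0; 254 -110 0 0 0 0")

```text
clock: 10.32
tool_pos: [0.4963, 0.0789, 0.1622]
orientation: [3.14, -0.0, 1.285]
contact_force: [0.3, -0.2, -0.5]
width: 0.0853
```

>>> carry_out(moves="32 -14 0 0 0 0; 64 -28 0 0 0 0; 96 -41 0 0 0 0; 128 -55 0 0 0 0; 160 -69 0 0 0 0; 192 -83 0 0 0 0; 224 -97 0 0 0 0; 250 -108 0 0 0 0")

```text
clock: 10.98
tool_pos: [0.4632, 0.3502, 0.1623]
orientation: [3.141, -0.001, 1.285]
contact_force: [0.7, -0.2, 0.1]
width: 0.0852
```

>>> carry_out(moves="5 -2 10 0 0 0; 10 -5 25 0 0 0; 10 -5 40 0 0 0; 10 -5 50 0 0 0; 10 -5 50 0 0 0; 10 -5 50 0 0 0")

```text
clock: 11.48
tool_pos: [0.4615, 0.3583, 0.1112]
orientation: [-3.141, 0.001, 1.284]
contact_force: [-0.8, 0.3, 2.2]
width: 0.0855
```

Run:
```python
from h import *
plan((.4617,.374,.1,1.285),(.4617,.374,.064,1.285))
im=snap('side','s6')
q,s,_=fit('side',im,cyl(.015,.032),.052,(.4617,.374)); print('small side',q,s)
cv2.imwrite('pics/c6.png',cv2.resize(im[220:350,170:330],None,fx=4,fy=4,interpolation=cv2.INTER_CUBIC))
```

```text
now [0.4615 0.3583 0.1112] rpy [-3.1411e+00  7.0000e-04  1.2844e+00] j [ 0.61  0.57  1.87 -0.    0.7  -0.68] w 0.0855 F [-0.8  0.3  2.2] t 11.48
shift mm [15.1 -4.3 11.2] turn [-0.03  0.04 -0.04]
shift mm [15.2 -4.2 47.2] turn [-0.03  0.04 -0.04]
small side [0.46190356 0.37428668] 111.85774888883023
```

View pics/c6.png

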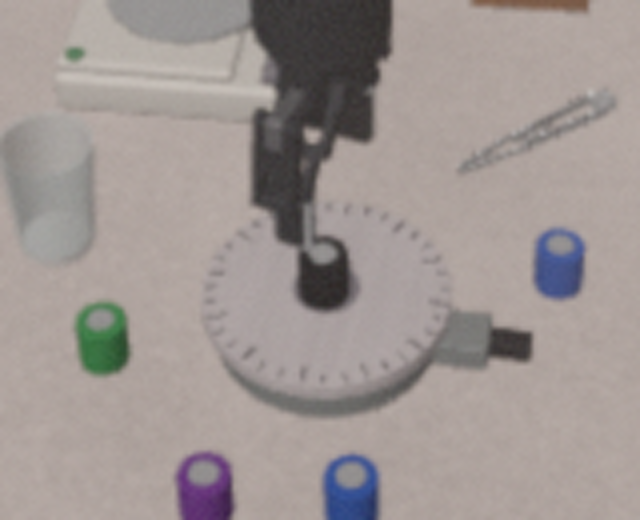

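>>> carry_out(moves="8 -2 0 0 0 0; 15 -4 0 0 0 0; 15 -4 8 0 0 0; 15 -4 20 0 0 0; 15 -4 32 0 0 0; 15 -4 42 0 0 0; 15 -4 47 0 0 0; 15 -4 47 0 0 0")

```text
clock: 12.2
tool_pos: [0.4609, 0.3737, 0.0621]
orientation: [-3.14, 0.002, 1.285]
contact_force: [-0.2, -0.1, 0.1]
width: 0.0856
```

>>> carry_out(moves="0 0 0 0 0 0; 0 0 0 0 0 0; 0 0 0 0 0 0; 0 0 0 0 0 0; 0 0 0 0 0 0; 0 0 0 0 0 0; 0 0 0 0 0 0", grip=0.2, force=30)

```text
clock: 12.78
tool_pos: [0.462, 0.3747, 0.0647]
orientation: [3.141, -0.001, 1.285]
contact_force: [-1.0, -0.8, 5.7]
width: 0.0288
```

Run:
```python
from h import *
im=snap('side','s7')
plan((.577,.115,.17,1.285))
cv2.imwrite('pics/c7.png',cv2.resize(im[220:350,170:330],None,fx=4,fy=4,interpolation=cv2.INTER_CUBIC))
```

```text
now [0.4621 0.3747 0.0647] rpy [ 3.141e+00 -7.000e-04  1.285e+00] j [ 0.63  0.65  1.87 -0.    0.62 -0.65] w 0.0291 F [ 0.1 -2.   6.3] t 12.83
shift mm [-216.7  183.5 -105.3] turn [ 0.03 -0.04  0.  ]
```

View pics/c7.png

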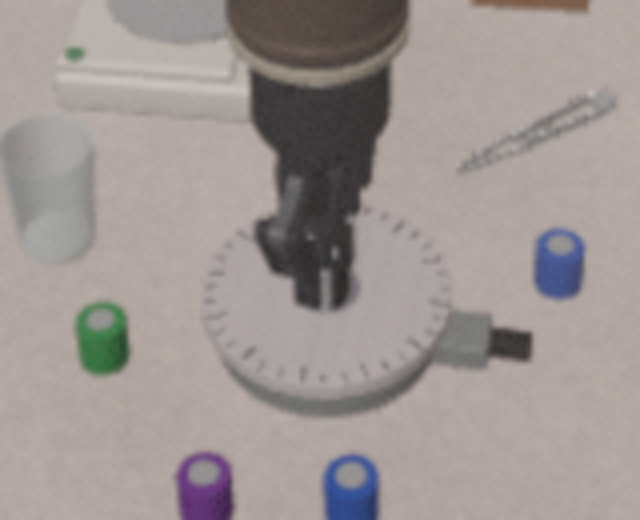

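>>> carry_out(moves="0 0 -4 0 0 0; 0 0 -12 0 0 0; 0 0 -25 0 0 0; 0 0 -42 0 0 0; 0 0 -60 0 0 0; 0 0 -78 0 0 0; 0 0 -92 0 0 0; 0 0 -98 0 0 0")

```text
clock: 13.5
tool_pos: [0.4625, 0.375, 0.1647]
orientation: [3.14, -0.002, 1.285]
contact_force: [0.6, 0.3, -0.6]
width: 0.0285
```

>>> carry_out(moves="-7 6 0 0 0 0; -24 20 0 0 0 0; -45 38 0 0 0 0; -67 57 0 0 0 0; -90 76 0 0 0 0; -112 95 0 0 0 0; -135 114 0 0 0 0; -155 131 0 0 0 0")

```text
clock: 14.17
tool_pos: [0.5438, 0.1864, 0.1612]
orientation: [-3.141, 0.001, 1.285]
contact_force: [0.3, 0.1, -0.1]
width: 0.0288
```

Run:
```python
from h import *
plan((.577,.115,.1,1.285))
im=snap('side','s8'); t=snap('top','t8')
q,s,_=fit('side',im,disc(.073),.036,(.460,.367)); print('disc side',q,s)
q,s,_=fit('top',t,disc(.073),.036,(.460,.367)); print('disc top',q,s)
cv2.imwrite('pics/c8.png',np.hstack([cv2.resize(im[180:340,180:320],None,fx=3,fy=3,interpolation=cv2.INTER_CUBIC),cv2.resize(t[120:280,130:250],None,fx=3,fy=3,interpolation=cv2.INTER_CUBIC)]))
```

```text
now [0.5438 0.1864 0.1612] rpy [-3.1405e+00  9.0000e-04  1.2847e+00] j [ 0.28  0.49  1.86 -0.    0.8  -1.01] w 0.0288 F [ 0.3  0.1 -0.1] t 14.17
shift mm [-59.1  52.1  61.2] turn [-0.06  0.05 -0.01]
disc side [0.46392066 0.3658934 ] 3.197793241696842
disc top [0.45922125 0.36906683] 2.7976963456303254
```

View pics/c8.png

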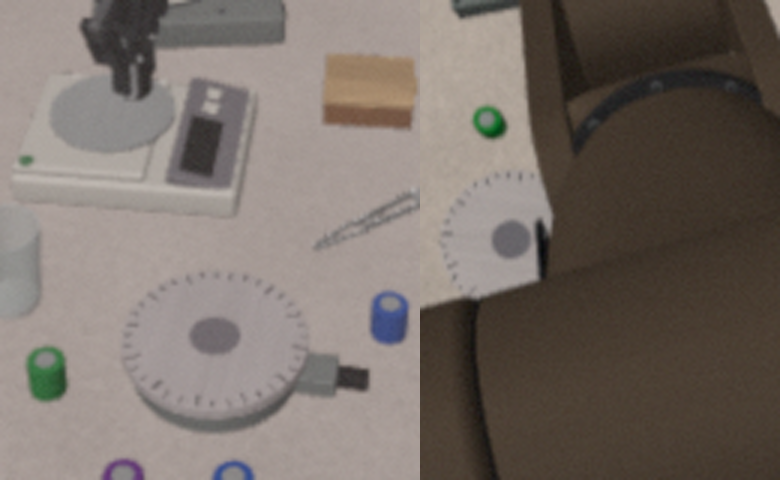

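Run:
```python
from h import *
s=cv2.imread('pics/s4.png'); t=cv2.imread('pics/top0.png')
# spot centre
im=cv2.imread('pics/s8.png'); 
g=cv2.GaussianBlur(im,(0,0),.8).astype(int).sum(2)
sub=g[270:310,230:275]; thr=(np.percentile(sub,90)+sub.min())/2
n,l,st,ce=cv2.connectedComponentsWithStats((sub<thr).astype(np.uint8)); 
for i in range(1,n):
    if st[i,4]>30: u,v=ce[i]+[230,270]; print('spot side',st[i],u,v,ray('side',u,v,.036))
im=cv2.imread('pics/t8.png'); g=cv2.GaussianBlur(im,(0,0),.8).astype(int).sum(2)
sub=g[190:210,150:168]; thr=(np.percentile(sub,90)+sub.min())/2
n,l,st,ce=cv2.connectedComponentsWithStats((sub<thr).astype(np.uint8)); 
for i in range(1,n):
    if st[i,4]>20: u,v=ce[i]+[150,190]; print('spot top',st[i],u,v,ray('top',u,v,.036))
f=8
outs=[]
for c,im,(x0,y0,x1,y1) in(('side',s,(185,195,250,245)),('top',t,(215,135,280,185))):
    b=cv2.resize(im,None,fx=f,fy=f,interpolation=cv2.INTER_CUBIC)
    draw(c,b,disc(.058)((.577,.1148),.058),(0,0,255),f); draw(c,b,disc(.058)((.5774,.1212),.058),(0,200,0),f)
    outs.append(b[y0*f:y1*f,x0*f:x1*f])
o=np.vstack(outs); cv2.imwrite('pics/c9.png',cv2.resize(o,None,fx=.74,fy=.74,interpolation=cv2.INTER_AREA))
```

```text
spot side [ 13  16  17  12 163] 251.20245398773005 291.4846625766871 [0.46116338 0.37007215 0.036     ]
spot top [  4   4  14  12 134] 160.21641791044777 199.42537313432837 [0.46069069 0.36897481 0.036     ]
```

View pics/c9.png

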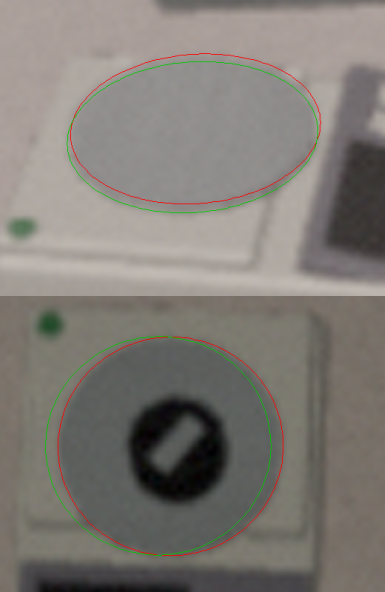

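Run:
```python
from h import *
s=cv2.imread('pics/s4.png'); t=cv2.imread('pics/top0.png')
fr=lambda q,z: disc(q[2])(q[:2],z)
for c,im in(('side',s),('top',t)):
  for z in(.05,.058):
   for q0 in [(.577,.115,.058),(.574,.118,.054),(.577,.121,.056)]:
    q,sc,_=fit(c,im,fr,z,q0,step=.004) if 0 else (None,0,0)
    imb=cv2.GaussianBlur(im,(0,0),.7).astype(np.float32)
    def cost(q):
        p,n=contour(c,fr(q,z)); d=(samp(imb,p+1.3*n)-samp(imb,p-1.3*n))@[.41,.58,.7]; return -np.median(d)-d.mean()
    m=minimize(cost,q0,method='Nelder-Mead',options=dict(initial_simplex=[q0,np.add(q0,(.004,0,0)),np.add(q0,(0,.004,0)),np.add(q0,(0,0,.003))],xatol=1e-5))
    print(c,z,np.round(m.x,4),m.fun)
f=14
outs=[]
for c,im,(x0,y0,x1,y1) in(('side',s,(192,200,246,234)),('top',t,(220,138,274,182))):
    b=cv2.resize(im[y0:y1,x0:x1],None,fx=f,fy=f,interpolation=cv2.INTER_CUBIC)
    b=np.clip((b.astype(float)-90)*2 if c=='side' else (b.astype(float)-60)*2,0,255).astype(np.uint8)
    cv2.imwrite(f'pics/pan_{c}.png',b)
```

```text
side 0.05 [0.5796 0.11   0.0598] -66.91236297607422
side 0.05 [0.5805 0.1098 0.0599] -66.66757250976562
side 0.05 [0.5795 0.1102 0.0599] -66.80114971923828
side 0.058 [0.5776 0.1204 0.0592] -67.04468457031248
side 0.058 [0.5774 0.1208 0.0592] -66.74978991699217
side 0.058 [0.5777 0.1203 0.0592] -66.97795483398437
top 0.05 [0.5786 0.115  0.0582] -69.55923486328125
top 0.05 [0.5787 0.1153 0.0581] -69.49651251220703
top 0.05 [0.5786 0.1152 0.0582] -69.51230615234374
top 0.058 [0.5768 0.1149 0.0579] -69.45081561279297
top 0.058 [0.5766 0.1148 0.0579] -69.52134783935546
top 0.058 [0.5766 0.1149 0.058 ] -69.47976556396485
```

View pics/pan_side.png

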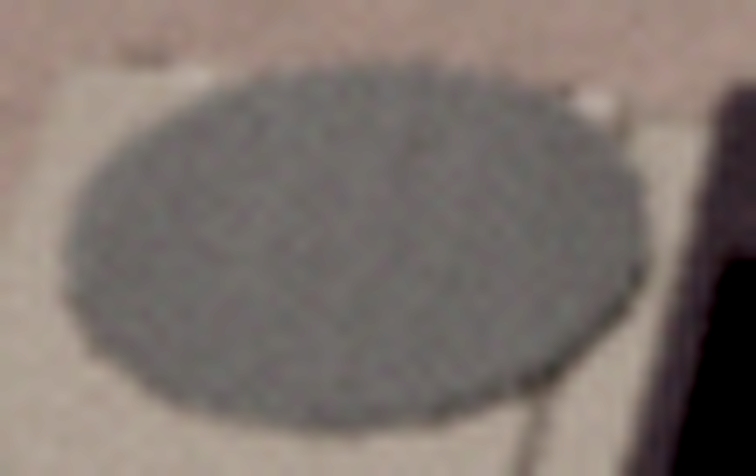

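View pics/pan_top.png

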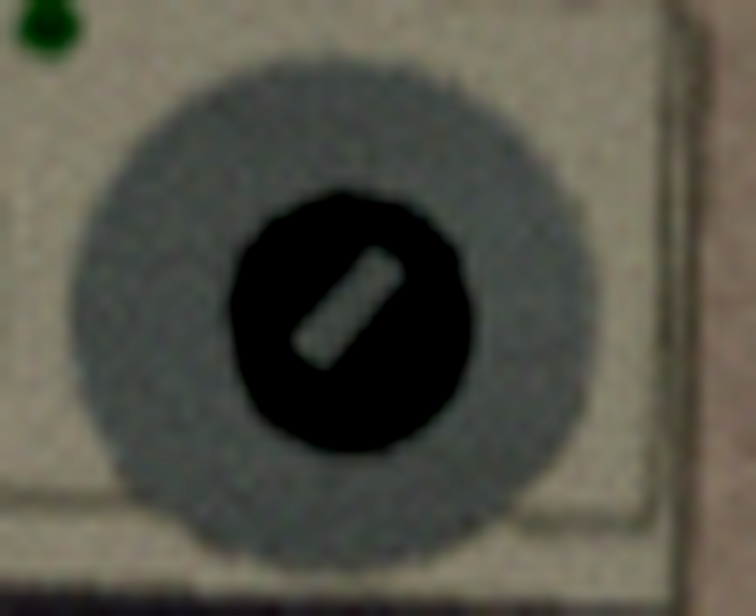

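Run:
```python
from h import *
s=cv2.imread('pics/s4.png'); t=cv2.imread('pics/top0.png')
for c,im in(('side',s),('top',t)):
    imb=cv2.GaussianBlur(im,(0,0),.7).astype(np.float32)
    for th_ in (0,.003,.005,.006,.008,.010):
        fr=lambda q: np.vstack([disc(.058)(q,.058),disc(.058)(q,.058-th_)])
        def cost(q):
            p,n=contour(c,fr(q)); d=(samp(imb,p+1.3*n)-samp(imb,p-1.3*n))@[.41,.58,.7]; return -np.median(d)-d.mean()
        best=min((minimize(cost,q0,method='Nelder-Mead',options=dict(initial_simplex=[q0,np.add(q0,(.004,0)),np.add(q0,(0,.004))],xatol=1e-5)) for q0 in [(.577,.115),(.575,.12),(.58,.112)]),key=lambda m:m.fun)
        print(c,th_,np.round(best.x,4),round(best.fun,1))
```

```text
side 0 [0.577  0.1208] -66.7
side 0.003 [0.5779 0.1178] -69.0
side 0.005 [0.5786 0.1167] -69.5
side 0.006 [0.578  0.1157] -69.2
side 0.008 [0.5786 0.1143] -66.9
side 0.01 [0.5789 0.1117] -64.2
top 0 [0.5767 0.1148] -69.5
top 0.003 [0.5768 0.1149] -69.1
top 0.005 [0.5769 0.115 ] -68.8
top 0.006 [0.5773 0.1151] -68.6
top 0.008 [0.5774 0.115 ] -68.2
top 0.01 [0.5775 0.1151] -67.7
```

>>> carry_out(moves="-19 17 5 0 0 0; -36 32 15 0 0 0; -48 43 28 0 0 0; -54 48 40 0 0 0; -57 51 48 0 0 0; -57 51 50 0 0 0; -57 51 50 0 0 0; -57 51 50 0 0 0")

```text
clock: 14.93
tool_pos: [0.5763, 0.1206, 0.1121]
orientation: [-3.141, 0.0, 1.286]
contact_force: [0.2, 0.4, -0.9]
width: 0.0289
```

Run:
```python
from h import *
plan((.5775,.1158,.0867,1.285))
im=snap('side','s10'); 
cv2.imwrite('pics/c10.png',cv2.resize(im[150:270,170:300],None,fx=4,fy=4,interpolation=cv2.INTER_CUBIC))
```

```text
now [0.5763 0.1206 0.1121] rpy [-3.1412e+00  1.0000e-04  1.2857e+00] j [ 0.15  0.57  1.86  0.    0.71 -1.13] w 0.0289 F [ 0.2  0.4 -0.9] t 14.93
shift mm [-4.2  2.5 25.4] turn [-0.02  0.    0.04]
```

View pics/c10.png

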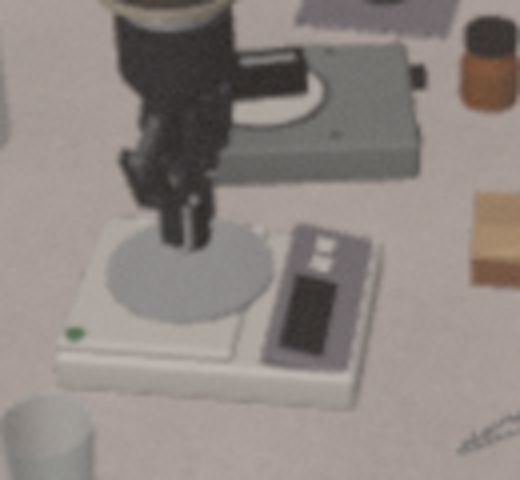

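>>> carry_out(moves="-3 1.5 5 0 0 0; -4.2 2.5 12 0 0 0; -4.2 2.5 18 0 0 0; -4.2 2.5 22 0 0 0; -4.2 2.5 23.5 0 0 0; -4.2 2.5 23.5 0 0 0; -4.2 2.5 23.5 0 0 0; -4.2 2.5 23.5 0 0 0")

```text
clock: 15.65
tool_pos: [0.578, 0.1151, 0.0888]
orientation: [3.141, -0.0, 1.285]
contact_force: [0.2, -0.0, -0.9]
width: 0.029
```

Run:
```python
from h import *
plan((.5775,.1158,.0867,1.285))
```

```text
now [0.578  0.1151 0.0888] rpy [ 3.1413e+00 -1.0000e-04  1.2850e+00] j [ 0.15  0.6   1.87  0.    0.66 -1.14] w 0.029 F [ 0.2 -0.  -0.9] t 15.65
shift mm [ 0.5 -0.7  2.1] turn [ 0.01 -0.01  0.  ]
```

>>> carry_out(moves="0.5 -0.5 0.4 0 0 0; 0.5 -0.5 0.8 0 0 0; 0.5 -0.5 1.2 0 0 0; 0.5 -0.5 1.6 0 0 0; 0.5 -0.5 1.6 0 0 0")

```text
clock: 16.07
tool_pos: [0.5775, 0.1157, 0.087]
orientation: [-3.142, 0.0, 1.285]
contact_force: [-0.7, 0.0, -0.2]
width: 0.0287
```

>>> carry_out(moves="0 0 0.3 0 0 0; 0 0 0.6 0 0 0; 0 0 0.6 0 0 0; 0 0 0.6 0 0 0")

```text
clock: 16.4
tool_pos: [0.5776, 0.1157, 0.0867]
orientation: [3.141, -0.0, 1.285]
contact_force: [-1.2, 0.3, 5.6]
width: 0.0291
```

>>> carry_out(moves="0 0 0 0 0 0; 0 0 0 0 0 0; 0 0 0 0 0 0; 0 0 0 0 0 0; 0 0 0 0 0 0; 0 0 -3 0 0 0; 0 0 -10 0 0 0; 0 0 -22 0 0 0", grip=1)

```text
clock: 17.07
tool_pos: [0.5769, 0.1156, 0.1083]
orientation: [-3.14, 0.001, 1.285]
contact_force: [0.3, -0.6, -0.8]
width: 0.0856
```

>>> carry_out(moves="0 0 -20 0 0 0; -5 0 -45 0 0 0; -20 0 -65 0 0 -4; -44 0 -80 0 0 -8; -70 0 -85 0 0 -12; -98 0 -85 0 0 -17; -126 0 -85 0 0 -22; -150 0 -85 0 0 -26")

```text
clock: 17.73
tool_pos: [0.5348, -0.0297, 0.1949]
orientation: [3.14, 0.001, 1.744]
contact_force: [0.1, -0.1, -0.6]
width: 0.0855
```

Run:
```python
from h import *
im=snap('side','s11'); t=snap('top','t11')
q,s,_=fit('side',im,cyl(.015,.032),.074,(.5775,.1158)); print('small side',q,s)
for yw in(1.82,): plan((.554,-.1435,.15,yw),(.554,-.1435,.07,yw))
cv2.imwrite('pics/c11.png',cv2.resize(im[130:270,170:300],None,fx=4,fy=4,interpolation=cv2.INTER_CUBIC))
```

```text
small side [0.578046   0.11370393] 101.41802709144078
now [ 0.5345 -0.0309  0.1947] rpy [3.1410e+00 7.0000e-04 1.7396e+00] j [-0.11  0.39  1.92 -0.    0.83 -1.85] w 0.0855 F [-0.3 -0.2 -0.6] t 17.83
shift mm [-114.2    0.3   44.8] turn [ 0.03  0.04 -4.6 ]
shift mm [-114.2    0.3  124.8] turn [ 0.03  0.04 -4.6 ]
```

View pics/c11.png

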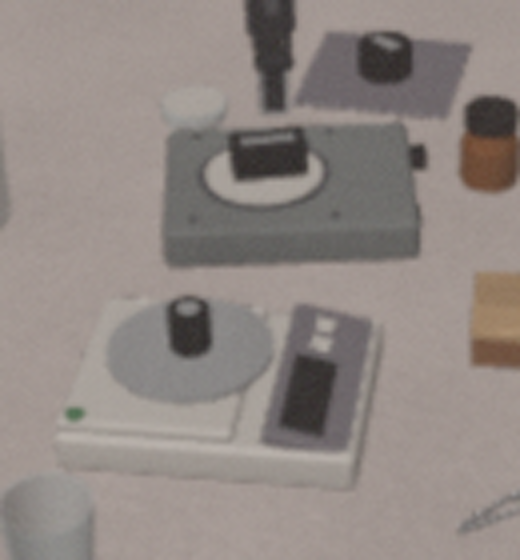

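>>> carry_out(moves="-25 0 3 0 0 -1; -55 0 10 0 0 -2; -82 0 20 0 0 -4; -100 0 32 0 0 -4.6; -110 0 42 0 0 -4.6; -114 0 50 0 0 -4.6; -114 0 50 0 0 -4.6; -114 0 50 0 0 -4.6")

```text
clock: 18.5
tool_pos: [0.5539, -0.1397, 0.1433]
orientation: [-3.141, -0.001, 1.819]
contact_force: [-1.1, -0.1, -0.0]
width: 0.0853
```

Run:
```python
from h import *
im=snap('side','s12'); 
q,s,_=fit('side',im,box(.06,.032,.028),.057,(.554,-.1435,.25)); print('rect side',q,s)
plan((.554,-.144,.0715,1.82))
cv2.imwrite('pics/c12.png',cv2.resize(im[110:230,180:310],None,fx=4,fy=4,interpolation=cv2.INTER_CUBIC))
```

```text
rect side [ 0.5546306  -0.14510911  0.23714509] 109.71190769834121
now [ 0.5543 -0.1396  0.1437] rpy [-3.1414e+00 -3.0000e-04  1.8193e+00] j [-0.3   0.51  1.88  0.    0.76 -2.12] w 0.0855 F [-0.6 -0.2 -0.1] t 18.55
shift mm [-4.2 -1.3 72.2] turn [-0.01 -0.02 -0.04]
```

View pics/c12.png

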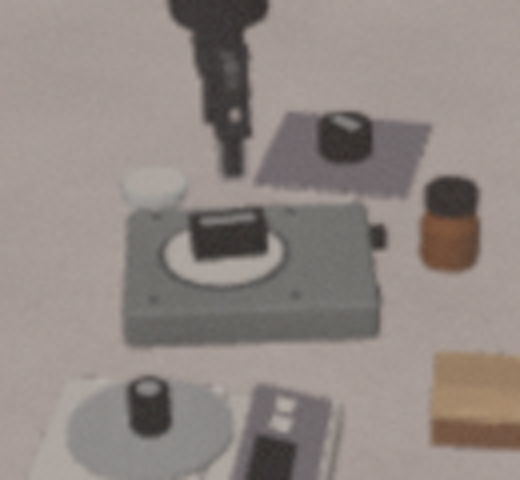

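>>> carry_out(moves="-4.2 -1.3 8 0 0 0; -4.2 -1.3 22 0 0 0; -4.2 -1.3 37 0 0 0; -4.2 -1.3 50 0 0 0; -4.2 -1.3 62 0 0 0; -4.2 -1.3 70 0 0 0; -4.2 -1.3 72 0 0 0; -4.2 -1.3 72 0 0 0")

```text
clock: 19.22
tool_pos: [0.5538, -0.1448, 0.071]
orientation: [-3.141, -0.0, 1.819]
contact_force: [0.3, 0.6, 0.4]
width: 0.0857
```

>>> carry_out(moves="0 0 0 0 0 0; 0 0 0 0 0 0; 0 0 0 0 0 0; 0 0 0 0 0 0; 0 0 0 0 0 0; 0 0 0 0 0 0; 0 0 0 0 0 0", grip=0.22, force=40)

```text
clock: 19.8
tool_pos: [0.5543, -0.1451, 0.072]
orientation: [3.141, 0.0, 1.819]
contact_force: [-2.1, 0.6, 7.7]
width: 0.0312
```

Run:
```python
from h import *
im=snap('side','s13'); 
plan((.461,.3695,.17,1.82))
cv2.imwrite('pics/c13.png',cv2.resize(im[110:230,180:310],None,fx=4,fy=4,interpolation=cv2.INTER_CUBIC))
```

```text
now [ 0.5543 -0.1451  0.072 ] rpy [3.141e+00 3.000e-04 1.819e+00] j [-0.31  0.61  1.92  0.    0.61 -2.13] w 0.031 F [-3.2  1.5  7.7] t 19.85
shift mm [521.7  36.1 -98.2] turn [ 0.03  0.02 -0.06]
```

View pics/c13.png

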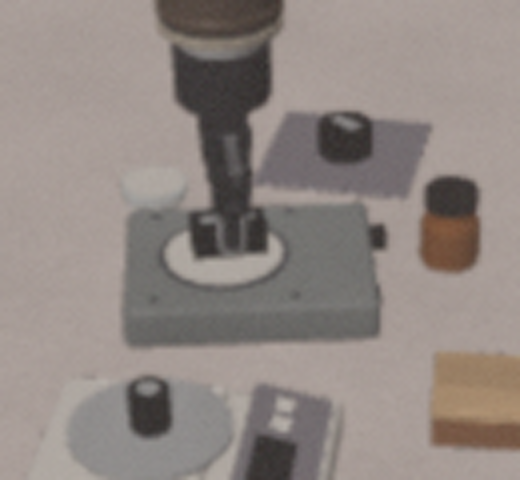

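>>> carry_out(moves="0 0 -4 0 0 0; 0 0 -12 0 0 0; 0 0 -25 0 0 0; 0 0 -42 0 0 0; 0 0 -60 0 0 0; 0 0 -78 0 0 0; 0 0 -95 0 0 0; 0 0 -103 0 0 0")

```text
clock: 20.52
tool_pos: [0.5549, -0.1453, 0.1771]
orientation: [3.139, 0.002, 1.819]
contact_force: [0.9, -0.2, -1.3]
width: 0.031
```

>>> carry_out(moves="8 1 0 0 0 0; 26 2 0 0 0 0; 52 4 0 0 0 0; 82 6 0 0 0 0; 112 8 0 0 0 0; 142 10 0 0 0 0; 172 12 0 0 0 0; 202 14 0 0 0 0")

```text
clock: 21.18
tool_pos: [0.5167, 0.0559, 0.1735]
orientation: [-3.14, -0.0, 1.819]
contact_force: [0.8, -0.8, -1.4]
width: 0.0309
```

>>> carry_out(moves="30 2 0 0 0 0; 60 4 0 0 0 0; 90 6 0 0 0 0; 120 8 0 0 0 0; 150 10 0 0 0 0; 180 12 0 0 0 0; 210 14 0 0 0 0; 240 16 0 0 0 0")

```text
clock: 21.85
tool_pos: [0.4731, 0.2923, 0.1735]
orientation: [-3.14, 0.0, 1.819]
contact_force: [0.8, -0.1, -1.1]
width: 0.0312
```

>>> carry_out(moves="26 2 3 0 0 0; 46 3 10 0 0 0; 60 4 22 0 0 0; 70 5 36 0 0 0; 77 6 50 0 0 0; 79 6 62 0 0 0; 79 6 70 0 0 0; 79 6 70 0 0 0")

```text
clock: 22.52
tool_pos: [0.46, 0.3673, 0.1019]
orientation: [-3.138, 0.001, 1.818]
contact_force: [-0.2, 0.6, -1.0]
width: 0.0312
```

Run:
```python
from h import *
im=snap('side','s14'); 
plan((.461,.3695,.065,1.82))
cv2.imwrite('pics/c14.png',cv2.resize(im[200:340,180:330],None,fx=4,fy=4,interpolation=cv2.INTER_CUBIC))
```

```text
now [0.4606 0.3676 0.1031] rpy [-3.1393e+00  1.0000e-03  1.8182e+00] j [ 0.62  0.58  1.86 -0.    0.7  -1.2 ] w 0.0311 F [ 0.4  0.3 -0.9] t 22.57
shift mm [ 1.8  1.  38.1] turn [-0.13  0.06 -0.1 ]
```

View pics/c14.png

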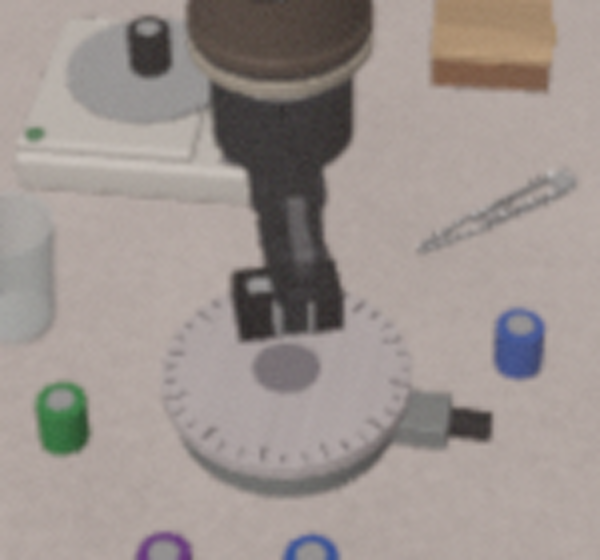

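>>> carry_out(moves="1 0.5 8 0 0 0; 1 0.5 18 0 0 0; 1 0.5 27 0 0 0; 1 0.5 33 0 0 0; 1 0.5 35 0 0 0; 1 0.5 36 0 0 0; 1 0.5 36 0 0 0; 1 0.5 36 0 0 0")

```text
clock: 23.23
tool_pos: [0.4613, 0.3701, 0.0686]
orientation: [3.141, -0.0, 1.819]
contact_force: [0.6, 0.6, -0.9]
width: 0.0316
```

Run:
```python
from h import *
plan((.461,.3695,.065,1.82))
```

```text
now [0.4613 0.3701 0.0686] rpy [ 3.1413e+00 -1.0000e-04  1.8191e+00] j [ 0.62  0.64  1.88  0.    0.63 -1.19] w 0.0316 F [ 0.6  0.6 -0.9] t 23.23
shift mm [-0.5 -0.4  3.6] turn [ 0.02 -0.01 -0.05]
```

>>> carry_out(moves="-0.4 -0.3 0.6 0 0 0; -0.4 -0.3 1.2 0 0 0; -0.4 -0.3 1.8 0 0 0; -0.4 -0.3 2.4 0 0 0; -0.4 -0.3 3 0 0 0; -0.4 -0.3 3 0 0 0; -0.4 -0.3 3 0 0 0")

```text
clock: 23.82
tool_pos: [0.461, 0.3695, 0.0654]
orientation: [-3.142, -0.0, 1.819]
contact_force: [-0.1, -0.2, -2.6]
width: 0.0315
```

>>> carry_out(moves="0 0 0.4 0 0 0; 0 0 0.7 0 0 0; 0 0 0.7 0 0 0; 0 0 0.7 0 0 0")

```text
clock: 24.15
tool_pos: [0.461, 0.3695, 0.065]
orientation: [3.141, -0.0, 1.819]
contact_force: [-1.1, -0.6, 6.0]
width: 0.0308
```

Contact at the expected height; release and head back for the large mount, passing where the top view clears.

>>> carry_out(moves="0 0 0 0 0 0; 0 0 0 0 0 0; 0 0 0 0 0 0; 0 0 0 0 0 0; 0 0 0 0 0 0; 0 0 -3 0 0 0; 0 0 -10 0 0 0; 0 0 -22 0 0 0", grip=1)

```text
clock: 24.82
tool_pos: [0.4605, 0.3691, 0.0867]
orientation: [-3.14, 0.001, 1.819]
contact_force: [-0.9, -0.2, -0.9]
width: 0.0858
```

>>> carry_out(moves="0 0 -20 0 0 0; -3 0 -45 0 0 3; -14 -2 -70 0 0 7; -36 -5 -90 0 0 11; -64 -9 -105 0 0 16; -94 -13 -110 0 0 21; -126 -17 -110 0 0 26; -158 -21 -110 0 0 30")

```text
clock: 25.48
tool_pos: [0.4798, 0.2101, 0.1986]
orientation: [3.14, -0.001, 1.292]
contact_force: [1.1, 0.2, 0.5]
width: 0.0856
```

Run:
```python
from h import *
im=snap('side','s15'); 
q,s,_=fit('side',im,box(.06,.032,.028),.05,(.461,.3695,.25)); print('rect side',q,s)
q,s,_=fit('side',im,cyl(.025,.03),.019,(.4763,-.3813)); print('large side',q,s)
plan((.4763,-.3813,.17,1.285))
cv2.imwrite('pics/c15.png',cv2.resize(im[120:330,150:340],None,fx=3,fy=3,interpolation=cv2.INTER_CUBIC))
```

```text
rect side [0.46118035 0.36925868 0.24175029] 124.49888815125018
large side [ 0.47652632 -0.38204528] 57.5624652266863
now [0.4797 0.2056 0.1981] rpy [3.1404e+00 9.0000e-04 1.2857e+00] j [ 0.35  0.37  1.95 -0.    0.82 -0.94] w 0.0853 F [ 1.5 -4.9 -0.6] t 25.53
shift mm [-564.1  161.8   28.8] turn [0.07 0.05 0.04]
```

View pics/c15.png

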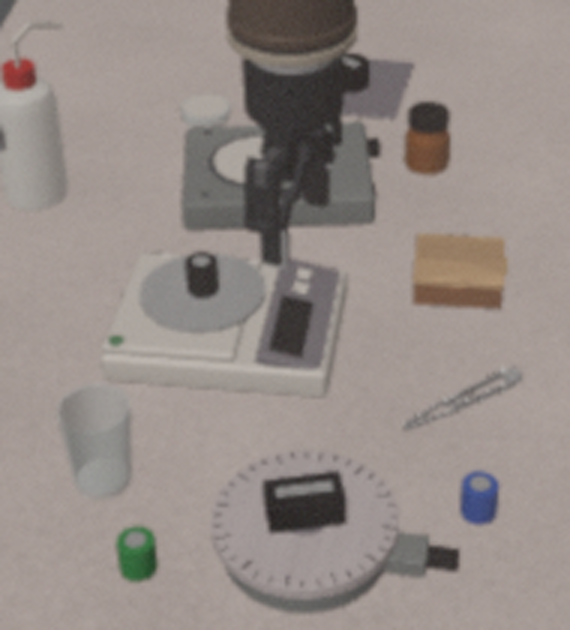

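>>> carry_out(moves="-20 6 0 0 0 0; -52 15 0 0 0 0; -85 24 0 0 0 0; -118 34 0 0 0 0; -151 43 0 0 0 0; -184 53 0 0 0 0; -217 62 0 0 0 0; -250 72 0 0 0 0")

```text
clock: 26.2
tool_pos: [0.4806, -0.0506, 0.1979]
orientation: [3.14, -0.0, 1.296]
contact_force: [1.7, -1.2, -0.4]
width: 0.0854
```

>>> carry_out(moves="-33 9 0 0 0 0; -66 19 0 0 0 0; -99 28 2 0 0 0; -132 38 5 0 0 0; -165 47 10 0 0 0; -198 57 15 0 0 0; -231 66 20 0 0 0; -260 75 25 0 0 0")

```text
clock: 26.87
tool_pos: [0.4821, -0.3219, 0.1727]
orientation: [3.14, 0.001, 1.295]
contact_force: [1.1, -0.1, -0.4]
width: 0.0851
```

Run:
```python
from h import *
plan((.4763,-.3815,.10,1.285))
im=snap('top','t16')
```

```text
now [ 0.4821 -0.3219  0.1727] rpy [3.1404e+00 6.0000e-04 1.2951e+00] j [-0.64  0.48  1.84 -0.    0.82 -1.94] w 0.0851 F [ 1.1 -0.1 -0.4] t 26.87
shift mm [-58.9  10.6  72.8] turn [0.07 0.03 0.58]
```

View pics/t16.png

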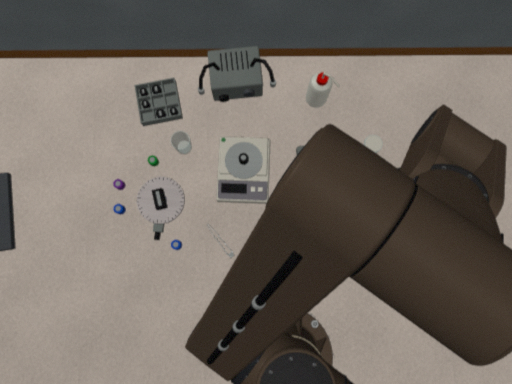

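>>> carry_out(moves="-20 4 8 0 0 0; -38 7 20 0 0 0; -50 9 35 0 0 0; -55 10 50 0 0 0; -56.5 10.5 62 0 0 0.6; -56.5 10.5 70 0 0 0.6; -56.5 10.5 73 0 0 0.6; -56.5 10.5 73 0 0 0.6")

```text
clock: 27.58
tool_pos: [0.4769, -0.3761, 0.0985]
orientation: [-3.141, -0.0, 1.286]
contact_force: [-0.6, -0.1, -0.0]
width: 0.0854
```

Run:
```python
from h import *
t=cv2.imread('pics/t16.png')
print('small top',fit('top',t,cyl(.015,.032),.074,(.5775,.1158))[:2])
print('rect top',fit('top',t,box(.06,.032,.028),.05,(.461,.3695,.25))[:2])
print('pan top',fit('top',t,disc(.058),.058,(.5775,.1158))[:2])
plan((.4763,-.3815,.0315,1.285))
im=snap('side','s17')
cv2.imwrite('pics/c17.png',cv2.resize(im[70:210,190:330],None,fx=4,fy=4,interpolation=cv2.INTER_CUBIC))
```

```text
small top (array([0.5777206 , 0.11494678]), np.float64(121.59381002737958))
rect top (array([0.46082239, 0.3690125 , 0.2538242 ]), np.float64(156.42836045783127))
pan top (array([0.57704962, 0.11492642]), np.float64(43.86444262420876))
now [ 0.4769 -0.3761  0.0985] rpy [-3.1407e+00 -4.0000e-04  1.2856e+00] j [-0.72  0.61  1.82  0.    0.71 -2.  ] w 0.0854 F [-0.6 -0.1 -0. ] t 27.58
shift mm [-5.4  1.  67. ] turn [-0.05 -0.03  0.03]
```

View pics/c17.png

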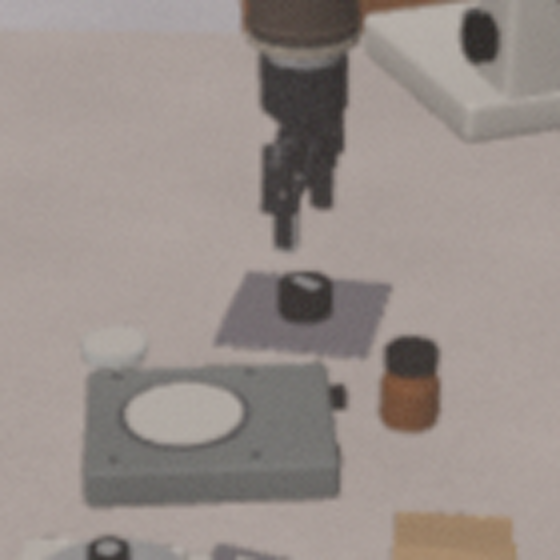

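>>> carry_out(moves="-4 1 8 0 0 0; -5 1 22 0 0 0; -5 1 36 0 0 0; -5 1 50 0 0 0; -5 1 60 0 0 0; -5 1 66 0 0 0; -5 1 66.5 0 0 0; -5 1 66.5 0 0 0")

```text
clock: 28.3
tool_pos: [0.4767, -0.3819, 0.0322]
orientation: [-3.142, -0.0, 1.285]
contact_force: [0.7, -0.6, 0.5]
width: 0.0853
```

>>> carry_out(moves="0 0 0 0 0 0; 0 0 0 0 0 0; 0 0 0 0 0 0; 0 0 0 0 0 0; 0 0 0 0 0 0; 0 0 0 0 0 0; 0 0 0 0 0 0", grip=0.4, force=40)

```text
clock: 28.88
tool_pos: [0.4768, -0.3822, 0.0331]
orientation: [3.141, 0.0, 1.285]
contact_force: [-1.3, 0.5, 7.8]
width: 0.0488
```

Run:
```python
from h import *
plan((.557,-.1384,.1,1.285))
im=cv2.imread('pics/s17.png')
print('plate side',fit('side',im,disc(.047),.043,(.557,-.1384))[:2])
fr=lambda q,z: np.vstack([disc(.047)(q,z),disc(.047)(q,z-.002)])
print('plate side',fit('side',im,fr,.043,(.557,-.1384))[:2], fit('top',cv2.imread('pics/top0.png'),fr,.043,(.557,-.1384))[:2])
```

```text
now [ 0.4768 -0.3822  0.0331] rpy [3.1407e+00 5.0000e-04 1.2850e+00] j [-0.73  0.71  1.84 -0.    0.59 -2.01] w 0.0488 F [-1.3  0.5  7.8] t 28.88
shift mm [256.5   8.3 -67. ] turn [0.05 0.03 0.  ]
plate side (array([ 0.55775653, -0.13733333]), np.float64(85.68342056998635))
plate side (array([ 0.55812354, -0.13942817]), np.float64(82.9701733998069)) (array([ 0.55665927, -0.13820336]), np.float64(88.74293532562702))
```

>>> carry_out(moves="0 0 -4 0 0 0; 0 0 -12 0 0 0; 0 0 -25 0 0 0; 0 0 -42 0 0 0; 0 0 -60 0 0 0; 0 0 -78 0 0 0; 0 0 -94 0 0 0; 0 0 -100 0 0 0")

```text
clock: 29.55
tool_pos: [0.4775, -0.3827, 0.1356]
orientation: [3.138, 0.002, 1.285]
contact_force: [1.2, 0.5, -1.9]
width: 0.0487
```

>>> carry_out(moves="8 0 0 0 0 0; 26 1 0 0 0 0; 52 2 0 0 0 0; 82 3 0 0 0 0; 112 4 0 0 0 0; 142 5 0 0 0 0; 172 6 0 0 0 0; 202 7 0 0 0 0")

```text
clock: 30.22
tool_pos: [0.5399, -0.1879, 0.1315]
orientation: [-3.14, -0.0, 1.285]
contact_force: [0.3, 0.2, -1.9]
width: 0.0489
```

>>> carry_out(moves="22 1 0 0 0 0; 38 1.5 3 0 0 0; 48 2 8 0 0 0; 53 2 15 0 0 0; 54 2 22 0 0 0; 54 2 30 0 0 0; 54 2 35 0 0 0; 54 2 35 0 0 0")

```text
clock: 30.88
tool_pos: [0.5563, -0.1394, 0.0956]
orientation: [-3.139, 0.0, 1.284]
contact_force: [0.0, -0.3, -1.0]
width: 0.0482
```

Run:
```python
from h import *
im=snap('side','s18')
plan((.557,-.1383,.0721,1.285))
cv2.imwrite('pics/c18.png',cv2.resize(im[100:240,180:320],None,fx=4,fy=4,interpolation=cv2.INTER_CUBIC))
```

```text
now [ 0.5566 -0.1395  0.0963] rpy [-3.14    0.      1.2839] j [-0.3   0.58  1.9  -0.    0.66 -1.58] w 0.0487 F [ 0.3  0.7 -2.2] t 30.93
shift mm [ 1.2  0.1 24.2] turn [-0.09  0.   -0.06]
```

View pics/c18.png

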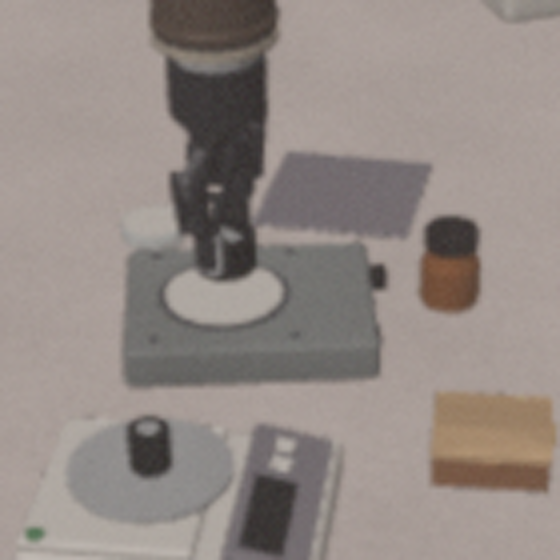

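>>> carry_out(moves="1 0 6 0 0 0; 1 0 13 0 0 0; 1 0 18 0 0 0; 1 0 20.5 0 0 0; 1 0 21.5 0 0 0; 1 0 21.5 0 0 0; 1 0 21.5 0 0 0")

```text
clock: 31.52
tool_pos: [0.5577, -0.1379, 0.0758]
orientation: [3.142, 0.0, 1.285]
contact_force: [0.2, -0.3, -1.9]
width: 0.0492
```

Run:
```python
from h import *
plan((.557,-.1383,.0721,1.285))
```

```text
now [ 0.5577 -0.1379  0.0758] rpy [3.1415 0.     1.285 ] j [-0.3   0.61  1.91 -0.    0.62 -1.58] w 0.0492 F [ 0.2 -0.3 -1.9] t 31.52
shift mm [-0.6 -0.6  3.7] turn [0. 0. 0.]
```

>>> carry_out(moves="-0.5 -0.5 0.6 0 0 0; -0.5 -0.5 1.2 0 0 0; -0.5 -0.5 1.8 0 0 0; -0.5 -0.5 2.4 0 0 0; -0.5 -0.5 3 0 0 0; -0.5 -0.5 3 0 0 0; -0.5 -0.5 3 0 0 0")

```text
clock: 32.1
tool_pos: [0.557, -0.1382, 0.0727]
orientation: [-3.142, 0.0, 1.285]
contact_force: [-0.1, -1.1, -1.1]
width: 0.0487
```

>>> carry_out(moves="0 0 0.4 0 0 0; 0 0 0.7 0 0 0; 0 0 0.7 0 0 0; 0 0 0.7 0 0 0")

```text
clock: 32.43
tool_pos: [0.5571, -0.1382, 0.0722]
orientation: [3.141, -0.0, 1.285]
contact_force: [-0.2, -0.3, 3.8]
width: 0.0488
```

>>> carry_out(moves="0 0 0 0 0 0; 0 0 0 0 0 0; 0 0 0 0 0 0; 0 0 0 0 0 0; 0 0 0 0 0 0; 0 0 -3 0 0 0; 0 0 -10 0 0 0; 0 0 -22 0 0 0", grip=1)

```text
clock: 33.1
tool_pos: [0.5564, -0.138, 0.094]
orientation: [-3.14, -0.0, 1.285]
contact_force: [0.6, 0.3, -0.0]
width: 0.0855
```

>>> carry_out(moves="0 0 -20 0 0 0; 0 0 -45 0 0 0; 4 0 -75 0 0 0; 14 -6 -105 0 0 0; 34 -16 -130 0 0 0; 60 -30 -150 0 0 0; 90 -46 -155 0 0 0; 120 -62 -155 0 0 0")

```text
clock: 33.77
tool_pos: [0.532, -0.0047, 0.2524]
orientation: [3.137, -0.001, 1.284]
contact_force: [0.9, 0.5, -0.3]
width: 0.0855
```

>>> carry_out(moves="30 -16 0 0 0 0; 60 -32 0 0 0 0; 90 -48 0 0 0 0; 120 -64 0 0 0 0; 150 -80 0 0 0 0; 180 -96 0 0 0 0; 210 -112 0 0 0 0; 240 -128 0 0 0 0")

```text
clock: 34.43
tool_pos: [0.4756, 0.2624, 0.2504]
orientation: [3.141, -0.001, 1.285]
contact_force: [1.0, -0.2, -0.7]
width: 0.0852
```

>>> carry_out(moves="30 -10 0 0 0 0; 60 -20 0 0 0 0; 90 -30 0 0 0 0; 120 -44 0 0 0 0; 150 -60 0 0 0 0; 180 -80 0 0 0 0; 205 -100 0 0 0 0; 225 -115 0 0 0 0")

```text
clock: 35.1
tool_pos: [0.428, 0.5113, 0.2503]
orientation: [3.141, -0.001, 1.286]
contact_force: [-0.1, -0.1, 0.8]
width: 0.0854
```

Run:
```python
from h import *
snap('top','t19');snap('side','s19'); plan()
```

```text
now [0.4276 0.5124 0.2502] rpy [ 3.1415e+00 -1.9000e-03  1.2880e+00] j [ 0.83  0.51  1.56  0.    1.08 -0.46] w 0.0853 F [-0.1 -0.4 -0.2] t 35.2
```

View pics/t19.png

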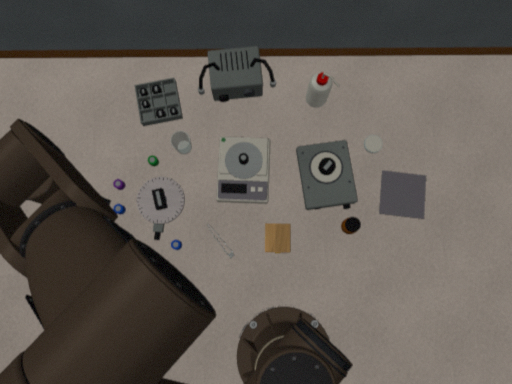

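View pics/s19.png

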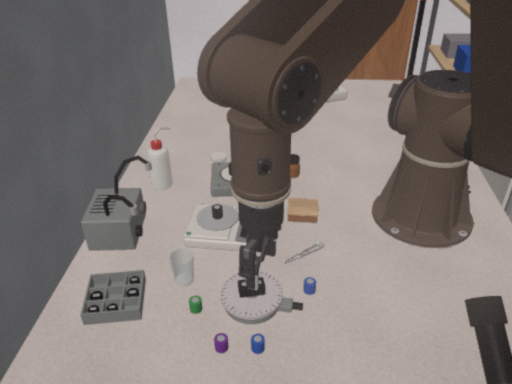

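Top view: all three mounts upright, small at (243,158), rect at (160,199), large at (327,166); beaker (181,143), dish (373,144) and jar (351,225) are where they were. Final numeric check.

Run:
```python
from h import *
t=cv2.imread('pics/t19.png')
f=lambda *a: tuple(np.round(fit('top',t,*a)[0],4))
print('small',f(cyl(.015,.032),.074,(.5775,.1158)),'pan',f(disc(.058),.058,(.5775,.1158)))
print('rect',f(box(.06,.032,.028),.05,(.461,.3695,.25)),'disc spot .461 .3695 / fit',f(disc(.073),.036,(.46,.369)))
print('large',f(cyl(.025,.03),.058,(.557,-.1382)),'plate',f(disc(.047),.043,(.557,-.1382)))
a=cv2.imread('pics/top0.png')
d=cv2.absdiff(t,a).max(2)
for n,u,v in(('beaker',181,142),('dish',373,144),('jar',351,225)): print(n,'mean diff',d[v-12:v+13,u-12:u+13].mean())
```

```text
small (np.float64(0.5777), np.float64(0.1149)) pan (np.float64(0.577), np.float64(0.1149))
rect (np.float64(0.4607), np.float64(0.369), np.float64(0.2537)) disc spot .461 .3695 / fit (np.float64(0.4581), np.float64(0.3669))
large (np.float64(0.5554), np.float64(-0.1384)) plate (np.float64(0.5564), np.float64(-0.138))
beaker mean diff 13.9024
dish mean diff 15.0848
jar mean diff 11.768
```

Run:
```python
from h import *
t=cv2.imread('pics/t19.png');a=cv2.imread('pics/top0.png')
g=lambda i:cv2.GaussianBlur(cv2.cvtColor(i,cv2.COLOR_BGR2GRAY),(0,0),.8).astype(np.float32)
A,T=g(a),g(t)
for n,u,v in(('beaker',181,142),('dish',373,144),('jar',351,225),('bottle(fixed ref)',319,90)):
    w=A[v-13:v+14,u-13:u+14]; m=cv2.matchTemplate(T[v-19:v+20,u-19:u+20],w,cv2.TM_CCOEFF_NORMED); _,c,_,l=cv2.minMaxLoc(m); print(n,np.subtract(l,6),round(c,3))
print(r.get_obs()['joint_velocities'].round(3)); print(r.sign_off())
```

```text
beaker [0 0] 0.998
dish [0 0] 0.988
jar [0 0] 1.0
bottle(fixed ref) [0 0] 0.999
[-0.053 -0.019  0.047 -0.021 -0.005 -0.046]
the job is handed in; nothing more can be done
None
```

All three mounts are at their next instruments, upright with the polished face up and released. I handed the job in at about 35 s, well under the 122 s limit.

I parked the large mount on the mat first. Then I moved the small one to the balance, the rectangular one to the turntable, and the large one from the mat to the light base. Each was lowered until the wrist force showed light contact (4–7 N) and then let go.

**Centring, from the last top picture:**

| Mount | Offset from centre | Measured against |
|---|---|---|
| Small, on the balance pan | about 0.7 mm | pan rim |
| Rectangular, on the turntable | about 0.6 mm | the disc's centre spot |
| Large, on the light base plate | about 1.1 mm | plate edge |

The beaker, dish and jar showed no shift between the first and last pictures.

**Checks that disagreed:**
- **Turntable:** fitting the disc's rim gave a centre 2–3 mm away from the centre spot. I used the spot, because both cameras agreed on it to about 1 mm.
- **Balance pan:** a first side-view fit put the pan 6 mm off in y. Allowing for a 5 mm thick rim brought the two views to within about 2 mm.
- **Small mount:** one side-view fit put it about 2 mm from the arm's set-down position. The top view put it within 1 mm.
- **Arm at hand-in:** the last reading before hand-in still showed small joint speeds (about 0.05 rad/s). By then the gripper was open and about 15 cm clear of everything.

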